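# Sort the fragrance bottles upright into their tubs

### The arm

A 6-joint arm with a two-finger parallel gripper is mounted at the origin on the work surface. World frame = base frame: x ahead of the robot, y to its left, z up, the work surface at z = 0. Lengths are in m, angles in rad, forces in N, time in s.
With the tool pointing down it reaches from about 0.35 to 0.775 m from the base axis. Payload 7.3 kg.
Tool frame: the origin (TCP) lies between the finger pads; the fingertips stand robot.tcp_to_tips ahead of it and the grasp point (between the pads) lies 2 mm behind it (robot.tcp_to_tips is the distance from the TCP to the fingertips, in m); y points along the fingers, x is the direction in which the jaws open and shut, and the axes are right-handed (so a half turn about y gives the same grasp; the last joint's range is limited). The gripper opens to 92 mm and grips with 3 to 60 N. Pads are 19 mm wide; open, the fingers measure 130 mm over their backs; the gripper's body (75 mm by 190 mm) begins 47 mm behind the grasp point.
Start: joints at [1.138, 0.342, 1.524, -0, 1.275, -0.146], TCP at [0.148, 0.504, 0.244] pointing down, gripper open.
Joint ranges: [-2.53, 2.53], [-0.77, 2.02], [0.04, 2.7], [-1, 4.14], [0.28, 2.66], [-3.11, 3.11]. Speed limits (rad/s): [2.57, 2.57, 3.14, 3.14, 3.14, 3.14].

### API

Orientations are given as [roll, pitch, yaw] about the fixed x, y, z axes, in that order (R = Rz(yaw) Ry(pitch) Rx(roll)).
In Python, from cell import status, read_camera, get_calibration, robot gives the robot as it stands.
- The arm moves only by the shell command python3 -m creep 'ROWS' [FORCE]. ROWS is JSON, a list of rows, each an object of numbers: "dx", "dy", "dz": the shift along the tool's x, y, z in m; "rx", "ry", "rz": the turn, a rotation vector about the tool's x, y, z in rad; "gripper": the opening, from 0 (shut) to 1 (fully open). A call has 1 to 20 rows; each row is the pose to reach, as a shift and turn from the pose commanded when the call began, along the tool's axes at that moment; what a row does not reach only later rows make up. A row lasts 1/8 s, in which the tool goes at most 62.5 mm and 10.7 degrees, less where a joint would pass 70% of its speed; a pose out of reach is approached as far as the arm can. A call with a gripper value outside its range is refused whole. The fingers move at their own pace and stop on an object; FORCE is the grip in N (left out, the last holds). Time passes only in rows, so rows that repeat a pose let the fingers close. It gives the time, the measured TCP pose, the force and the opening at its end, in the units of the state.
- status.observe(): the state, without advancing time (a new reading comes with each control period).
- read_camera(name): name is "scene" or "top" or "wrist"; returns (picture, depth): 400x640x3 uint8, red, green, blue; 400x640 float32, m along the optical axis (not along the pixel's ray), 0 where there is no reading.
- get_calibration(name): a dict with "fx", "fy", "cx", "cy" (pixels), "D" ([k1, k2, p1, p2, k3] as OpenCV has them; the pictures are not rectified), "xyz" and "rotation" of the camera in the world; the wrist camera has in their place "mount" (4x4, takes a point from camera to tool coordinates, whose origin is the TCP and whose axes are the tool frame's). Camera axes: x right, y down, z forward; pixel columns grow to the right and rows downward; lengths in m; the calibration is good to about 2 mm. A picture is of the moment at which its call begins: read the wrist's pose just before it. get_calibration takes no time and is no camera call.
- robot.hand_in(): hands the job in, once; it reports no verdict.
The state is a dict: "time": time; "qpos": joint angles; "qvel": joint speeds; "joint_efforts": joint torques, N m; "tool_pos": TCP position; "tool_rot": TCP orientation; "contact_force": force on the tool from outside, world axes, zero at the start; "torque": the same for the moment, N m; "opening": finger opening in m.
Only numpy, scipy, OpenCV 4.12 (cv2) and the standard library are available. Lean on these libraries where they do the work, as an engineer would, in place of code of your own. Each camera call takes 0.05 s, during which the arm holds its last target.

### The job

After soap making, three fragrance bottles were left lying on the kitchen counter: sort them by shape, standing both round bottles in the round tub and the square bottle in the square tub, upright with their caps up. The boards inside the tubs sit at differing, unknown heights, so feel for the board and set each bottle down gently, without dropping it or pressing it hard. Leave everything else where it is.

Things in the scene. Friction and masses are not known exactly. Their poses are not given: they have to be found in the camera images.
- round_bottle_1: Round amber glass bottle with a white screw cap, 120 mm long: cylinder 46 mm in diameter for the first 78 mm from its base, then a cone to 26 mm at 96 mm, then the cap (28 mm diameter, 24 mm long). About 0.15 kg. Starts lying on the counter. Origin on its axis at mid-length (60 mm from the base); its x axis runs along the bottle from base to cap.
- round_bottle_2: Round amber glass bottle with a white screw cap, 120 mm long: cylinder 46 mm in diameter for the first 78 mm from its base, then a cone to 26 mm at 96 mm, then the cap (28 mm diameter, 24 mm long). About 0.15 kg. Starts lying on the counter. Origin on its axis at mid-length (60 mm from the base); its x axis runs along the bottle from base to cap.
- square_bottle: Square amber glass bottle with the same white screw cap, 120 mm long: square section 44 x 44 mm for the first 84 mm from its base, then a 26 mm neck and the cap (28 mm diameter, last 24 mm). About 0.17 kg. Starts lying on one of its flat sides. Origin on its axis at mid-length (60 mm from the base); its x axis runs along the bottle from base to cap, y and z are square to its flat sides.
- round_bottle_1_base (a point): Centre of the underside (base end) of round_bottle_1, on its axis.
- round_bottle_2_base (a point): Centre of the underside (base end) of round_bottle_2, on its axis.
- square_bottle_base (a point): Centre of the underside (base end) of square_bottle, on its axis.
- round_tub: Round white plastic tub, open at the top, 48 mm high, 172 mm outside and 164 mm inside diameter. Inside lies a flat wooden board on which the bottles stand; its top is anywhere from 8 to 40 mm above the counter, is not reported, and differs from tub to tub: feel for it. Bolted down. Origin at the centre of its underside, on the counter; z up.
- square_tub: Square white plastic tub, open at the top, 48 mm high, 140 x 140 mm outside and 132 x 132 mm inside, sides along its x and y. Inside lies a flat wooden board on which the bottles stand; its top is anywhere from 8 to 40 mm above the counter, is not reported, and differs from tub to tub: feel for it. Bolted down. Origin at the centre of its underside, on the counter; z up.
- paper_cup: Bystander: brown cardboard cup standing, 84 mm wide, 100 mm high. Origin under its centre.
- jar: Bystander: glass jar with a metal lid, standing, 72 mm wide, 85 mm high. Origin under its centre.
- mould: Bystander: grey soap mould, an open square dish 66 x 66 x 28 mm. Origin under its centre.
- soap_bar: Bystander: white bar of soap, 85 x 55 x 24 mm, lying flat. Origin under its centre.
- spoon: Bystander: spoon lying flat, about 200 mm long. Its x axis runs along it.
- spray: Bystander: white bottle standing, 60 mm wide, 150 mm high. Origin under its centre.
There are look-alikes about, which are no part of the job. Leave any purple look-alike of the square_bottle alone. Leave any black look-alike of the round_bottle_1 alone.

How it is judged:
By the outcome, as a careful person would: the job done as asked, in the order asked, and still so for the second after the job is handed in, with the robot touching nothing.
It also fails if it takes over 72 s, if anything falls off the work surface, if the arm or the gripper's body presses on something with over 40 N, if the wrist force passes 120 N, or if a joint passes its speed limit or range.

## Working session

There is one attempt and no reset: what is moved stays moved. The work goes in short steps, Python scripts to look and compute and a shell command to move; the robot and the scene stay as the last step left them, time stands still between calls to the robot, and variables do not carry over. Pictures are saved under pics/ and viewed, and the job is handed in when it is done.

```bash
ls; mkdir -p pics; python3 - <<'E'
from cell import status, read_camera, get_calibration, robot
import cv2,numpy as np
print(status.observe()); print(robot.tcp_to_tips)
for n in("scene","top"):
    p,d=read_camera(n); cv2.imwrite(f"pics/{n}0.png",p[:,:,::-1]); np.save(f"{n}0.npy",d); print(n,get_calibration(n))
print(get_calibration("wrist"))
E
```

```text
pics
{'time': 0.0, 'qpos': array([ 1.13798537e+00,  3.42705142e-01,  1.52502860e+00,  6.57372999e-06,
        1.27545781e+00, -1.45998743e-01]), 'qvel': array([-5.78443017e-06,  1.16899495e-03,  1.64901739e-03, -1.25471653e-03,
        9.55092149e-04,  3.27844156e-04]), 'joint_efforts': array([-8.28740008e-05, -4.31245816e+01, -2.44216669e+01,  7.17364135e-02,
        5.59779222e-02, -1.17519794e-04]), 'tool_pos': array([0.14832515, 0.50318992, 0.24305006]), 'tool_rot': array([-1.5705575 ,  0.00158098,  1.28398238]), 'contact_force': array([-0.2750867 , -0.3568095 , -0.49549259]), 'torque': array([ 0.08245867, -0.00340218,  0.00330641]), 'opening': 0.09163326933259493}
0.017
scene {'fx': 460.8095352081392, 'fy': 460.8095352081392, 'cx': 322.8035567836449, 'cy': 198.41258394597205, 'D': array([0.00606413, 0.        , 0.        , 0.        , 0.        ]), 'xyz': array([ 1.10000084, -0.25887687,  0.96913776]), 'rotation': array([-2.53716865,  0.01363674,  1.10069415])}
top {'fx': 375.6585315354169, 'fy': 375.6585315354169, 'cx': 313.9417135186415, 'cy': 196.71752775597446, 'D': array([-0.06574445,  0.        ,  0.        ,  0.        ,  0.        ]), 'xyz': array([0.40207191, 0.01125905, 0.86264296]), 'rotation': array([-2.99182686, -0.00379262, -1.55516543])}
{'fx': 299.4342001370189, 'fy': 299.4342001370189, 'cx': 322.1680264933438, 'cy': 200.51280661628488, 'D': array([-0.01815364,  0.        ,  0.        ,  0.        ,  0.        ]), 'mount': array([[ 9.99998473e-01, -1.73721541e-03, -1.91325748e-04,
         8.28076775e-04],
       [-2.65589688e-04, -2.59250307e-01,  9.65810130e-01,
        -1.41223050e-01],
       [-1.72742150e-03, -9.65808604e-01, -2.59250373e-01,
         6.98652220e-02],
       [ 0.00000000e+00,  0.00000000e+00,  0.00000000e+00,
         1.00000000e+00]])}
```

View pics/scene0.png

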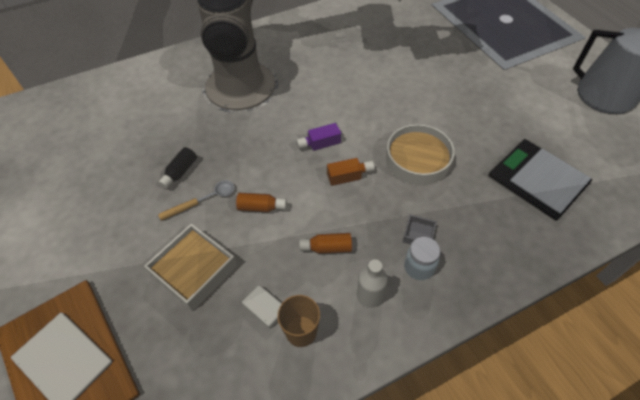

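View pics/top0.png

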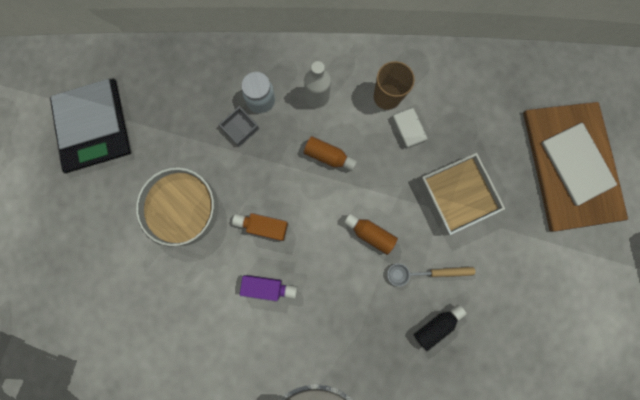

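```bash
cat > h.py <<'E'
import numpy as np,cv2
from scipy.spatial.transform import Rotation as R
from cell import status, read_camera, get_calibration, robot
def cloud(n,d,pose=None):
    c=get_calibration(n); K=np.array([[c["fx"],0,c["cx"]],[0,c["fy"],c["cy"]],[0,0,1.]])
    v,u=np.mgrid[0:400,0:640]
    xy=cv2.undistortPoints(np.stack([u,v],-1).reshape(-1,1,2).astype(float),K,c["D"]).reshape(400,640,2)
    P=np.dstack([xy*d[...,None],d])
    if n=="wrist":
        P=P@c["mount"][:3,:3].T+c["mount"][:3,3]
        Rt=R.from_euler("xyz",pose[1]).as_matrix(); t=pose[0]
    else: Rt=R.from_euler("xyz",c["rotation"]).as_matrix(); t=c["xyz"]
    W=P@Rt.T+t; W[d==0]=np.nan
    return W
E
python3 - <<'E'
from h import *
print([a for a in dir(robot) if a[0]!='_'])
for n in("top","scene"):
    p=cv2.imread(f"pics/{n}0.png");d=np.load(f"{n}0.npy");W=cloud(n,d)
    hsv=cv2.cvtColor(p,cv2.COLOR_BGR2HSV)
    print(n,'plane z',np.nanmedian(W[...,2]))
    m=((hsv[...,0]<16)&(hsv[...,1]>170)&(W[...,2]>0.012)).astype(np.uint8)
    k,l,s,cc=cv2.connectedComponentsWithStats(m)
    for i in range(1,k):
        if s[i,4]<150: continue
        Q=W[l==i]; Q=Q[~np.isnan(Q[:,0])]
        (c,sz,a)=cv2.minAreaRect((Q[:,:2]*1000).astype(np.float32))
        print(cc[i].round(),s[i,4],Q.mean(0).round(4),'zmax',np.percentile(Q[:,2],[50,98]).round(4),'rect',np.round(c),np.round(sz),round(a))
    for nm,lo,hi in(("white",None,None),):
        pass
    if n=="top":
        for nm,(u0,u1,v0,v1) in dict(rt=(130,222,160,252),st=(415,510,148,240)).items():
            S=W[v0:v1,u0:u1].reshape(-1,3); z=S[:,2]; B=S[(z>.042)&(z<.058)]
            print(nm,len(B),cv2.minAreaRect((B[:,:2]*1000).astype(np.float32)), cv2.minEnclosingCircle((B[:,:2]*1000).astype(np.float32)),'rim z',np.median(B[:,2]))
            cu,cv_=(u0+u1)//2,(v0+v1)//2; print('board',np.nanmedian(W[cv_-10:cv_+10,cu-10:cu+10,2]))
E
python3 - <<'E'
import cv2
p=cv2.imread("pics/top0.png")[120:300,210:470]
cv2.imwrite("pics/c1.png",cv2.resize(p,None,fx=3,fy=3,interpolation=cv2.INTER_CUBIC))
E
```

```text
['IKError', 'hand_in', 'tcp_to_tips']
top plane z -0.0008551890878864543
[325. 152.] 575 [ 0.6283 -0.0132  0.0413] zmax [0.0423 0.0468] rect [629. -14.] [89. 37.] 67
[265. 226.] 669 [0.4584 0.1156 0.0424] zmax [0.0429 0.046 ] rect [459. 119.] [92. 39.] 79
[375. 235.] 617 [ 0.4427 -0.1252  0.0416] zmax [0.0421 0.0466] rect [ 443. -124.] [89. 38.] 59
rt 520 ((500.0028381347656, 317.848876953125), (172.25222778320312, 173.13409423828125), 54.436614990234375) ((500.3194580078125, 318.315673828125), 87.8091812133789) rim z 0.046414593292577966
board 0.023339330347621867
st 546 ((540.1298828125, -322.8695373535156), (141.75885009765625, 143.63160705566406), 24.445598602294922) ((539.753662109375, -322.1802062988281), 98.19376373291016) rim z 0.04674292321924206
board 0.032568004935154826
scene plane z 0.0006011855029003366
[345. 168.] 406 [0.465  0.1126 0.0437] zmax [0.0443 0.0477] rect [464. 115.] [92. 42.] 80
[255. 201.] 472 [ 0.4535 -0.1317  0.0413] zmax [0.0425 0.0485] rect [ 452. -130.] [88. 34.] 60
[331. 242.] 586 [ 0.6414 -0.018   0.0413] zmax [0.0427 0.0488] rect [638. -18.] [90. 36.] 64
[ 11. 355.] 435 [ 0.5604 -0.7151  0.0195] zmax [0.0196 0.0227] rect [ 573. -710.] [166.  34.] 7
```

View pics/c1.png

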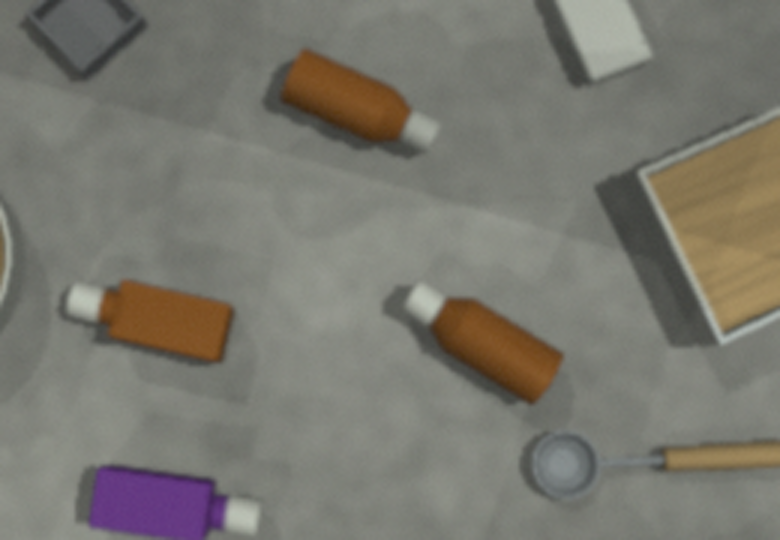

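```bash
python3 -m creep '[{"dx":-0.395,"dy":-0.05,"dz":-0.43,"ry":1.28},{"dx":-0.395,"dy":-0.05,"dz":-0.43,"ry":1.28},{"dx":-0.395,"dy":-0.05,"dz":-0.43,"ry":1.28},{"dx":-0.395,"dy":-0.05,"dz":-0.43,"ry":1.28},{"dx":-0.395,"dy":-0.05,"dz":-0.43,"ry":1.28},{"dx":-0.395,"dy":-0.05,"dz":-0.43,"ry":1.28},{"dx":-0.395,"dy":-0.05,"dz":-0.43,"ry":1.28},{"dx":-0.395,"dy":-0.05,"dz":-0.43,"ry":1.28},{"dx":-0.395,"dy":-0.05,"dz":-0.43,"ry":1.28},{"dx":-0.395,"dy":-0.05,"dz":-0.43,"ry":1.28},{"dx":-0.395,"dy":-0.05,"dz":-0.43,"ry":1.28}]'
cat > log.py <<'E'
from h import *
import json,sys
s=status.observe(); open("log.txt","a").write(json.dumps([list(s["qpos"]),list(s["tool_pos"]),list(s["tool_rot"])])+"\n")
print(round(s["time"],2),s["qpos"].round(3),s["tool_pos"].round(4),s["tool_rot"].round(3),s["contact_force"].round(1),round(s["opening"],4))
E
python3 log.py
python3 -m creep '[{"rx":0.5},{"rx":0.5},{"rx":0.5},{"rx":0.5}]'; python3 log.py
python3 -m creep '[{"dy":0.05, "dz":0.05,"rz":0.4},{"dy":0.05, "dz":0.05,"rz":0.4},{"dy":0.05, "dz":0.05,"rz":0.4}]'; python3 log.py
```

```text
0.1 [ 1.138  0.343  1.525  0.     1.275 -0.146] [0.1484 0.5033 0.2431] [-1.571e+00  1.000e-03  1.284e+00] [ 0.7  1.  -0. ] 0.092
0.1 [ 1.138  0.343  1.525  0.     1.275 -0.146] [0.1484 0.5033 0.2431] [-1.571e+00  1.000e-03  1.284e+00] [ 0.7  1.  -0. ] 0.092
0.1 [ 1.138  0.343  1.525  0.     1.275 -0.146] [0.1484 0.5033 0.2431] [-1.571e+00  1.000e-03  1.284e+00] [ 0.7  1.  -0. ] 0.092invalid input at $[0]: expected keys dx, dy, dz, rx, ry, rz, gripper
invalid input at $[0]: expected keys dx, dy, dz, rx, ry, rz, gripper
invalid input at $[0]: expected keys dx, dy, dz, rx, ry, rz, gripper
```

```bash
rm -f log.txt; python3 -m creep '[{"dx":-0.395,"dy":-0.05,"dz":-0.43,"rx":0,"ry":1.28,"rz":0,"gripper":1},{"dx":-0.395,"dy":-0.05,"dz":-0.43,"rx":0,"ry":1.28,"rz":0,"gripper":1},{"dx":-0.395,"dy":-0.05,"dz":-0.43,"rx":0,"ry":1.28,"rz":0,"gripper":1},{"dx":-0.395,"dy":-0.05,"dz":-0.43,"rx":0,"ry":1.28,"rz":0,"gripper":1},{"dx":-0.395,"dy":-0.05,"dz":-0.43,"rx":0,"ry":1.28,"rz":0,"gripper":1},{"dx":-0.395,"dy":-0.05,"dz":-0.43,"rx":0,"ry":1.28,"rz":0,"gripper":1},{"dx":-0.395,"dy":-0.05,"dz":-0.43,"rx":0,"ry":1.28,"rz":0,"gripper":1},{"dx":-0.395,"dy":-0.05,"dz":-0.43,"rx":0,"ry":1.28,"rz":0,"gripper":1},{"dx":-0.395,"dy":-0.05,"dz":-0.43,"rx":0,"ry":1.28,"rz":0,"gripper":1},{"dx":-0.395,"dy":-0.05,"dz":-0.43,"rx":0,"ry":1.28,"rz":0,"gripper":1},{"dx":-0.395,"dy":-0.05,"dz":-0.43,"rx":0,"ry":1.28,"rz":0,"gripper":1}]'
python3 log.py
python3 - <<'E'
from h import *
s=status.observe(); p,d=read_camera("wrist"); cv2.imwrite("pics/w1.png",p[:,:,::-1]); np.savez("w1",d=d,p=s["tool_pos"],r=s["tool_rot"])
p,d=read_camera("top"); cv2.imwrite("pics/t1.png",p[:,:,::-1])
E
python3 -m creep '[{"dx":0,"dy":0,"dz":0,"rx":0.5,"ry":0,"rz":0,"gripper":1},{"dx":0,"dy":0,"dz":0,"rx":0.5,"ry":0,"rz":0,"gripper":1},{"dx":0,"dy":0,"dz":0,"rx":0.5,"ry":0,"rz":0,"gripper":1}]'; python3 log.py
python3 -m creep '[{"dx":0.05,"dy":0.05,"dz":0,"rx":0,"ry":0,"rz":0.4,"gripper":1},{"dx":0.05,"dy":0.05,"dz":0,"rx":0,"ry":0,"rz":0.4,"gripper":1}]'; python3 log.py
```

```text
time: 1.48
tool_pos: [0.4496, 0.0017, 0.2932]
tool_rot: [-1.571, 0.001, 0.001]
contact_force: [0.9, -0.4, 0.3]
opening: 0.0921
1.48 [-0.167  0.165  1.626  0.     1.352 -0.168] [0.4496 0.0017 0.2932] [-1.571e+00  1.000e-03  1.000e-03] [ 0.9 -0.4  0.3] 0.0921
time: 1.95
tool_pos: [0.4488, 0.0041, 0.2941]
tool_rot: [-1.066, -0.001, 0.005]
contact_force: [-0.7, -0.6, -1.2]
opening: 0.0917
1.95 [-0.468  0.232  1.642  0.446  1.519 -0.554] [0.4488 0.0041 0.2941] [-1.066e+00 -1.000e-03  5.000e-03] [-0.7 -0.6 -1.2] 0.0917
time: 2.2
tool_pos: [0.4989, 0.0284, 0.2483]
tool_rot: [-1.038, 0.335, 0.194]
contact_force: [0.4, -0.3, 1.4]
opening: 0.0918
2.2 [-0.294  0.559  1.319  0.33   1.792 -0.41 ] [0.4989 0.0284 0.2483] [-1.038  0.335  0.194] [ 0.4 -0.3  1.4] 0.0918
```

View pics/w1.png

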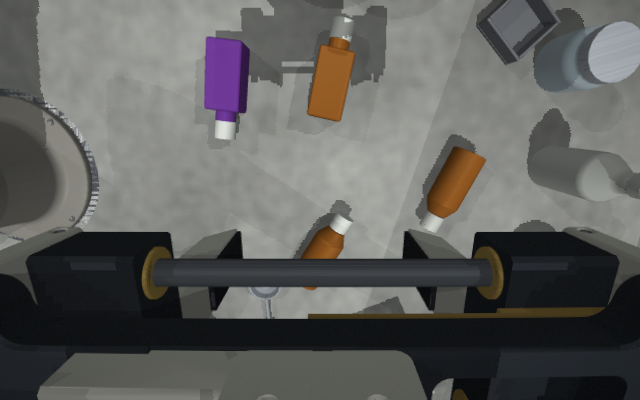

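View pics/t1.png

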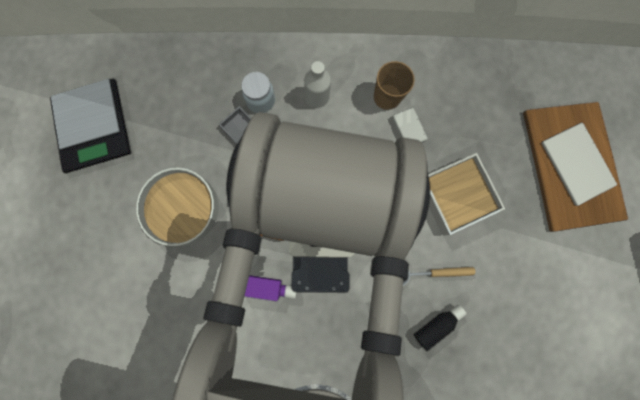

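```bash
cat > kin.py <<'E'
import numpy as np,json
from scipy.spatial.transform import Rotation as R
from scipy.optimize import least_squares
def rz(a):return R.from_rotvec([0,0,a])
def ry(a):return R.from_rotvec([0,a,0])
# zero config straight up, tool frame: y up axis along arm
R0=None
def fk(q,p):
    h,L1,L2,L3,d1,d3,a1,a3=p
    A=rz(q[0]); pos=np.array([0,0,h])+A.apply([a1,d1,0])
    B=A*ry(q[1]); pos=pos+B.apply([0,0,L1])
    C=B*ry(q[2]); pos=pos+C.apply([a3,0,L2])
    D=C*rz(q[3]); 
    E=D*ry(q[4]); pos=pos+E.apply([0,d3,0])
    F=E*rz(q[5]); pos=pos+E.apply([0,0,L3])
    return pos,F
# tool axes in F: at tool down (ry(pi)), q=0: x radial outward? F x-> -x world ; tool x=+x, y=-z, z=+y
T=R.from_matrix(np.array([[-1,0,0],[0,0,1],[0,1,0]]).astype(float))  # columns = tool axes in F
def fkt(q,p):
    pos,F=fk(q,p); return pos,F*T
def load():
    L=[json.loads(l) for l in open("log.txt")]
    L.append([[1.138,.3427,1.525,0,1.2755,-.146],[.1483,.5032,.2431],[-1.5706,.0016,1.284]]); return L
def fit():
    L=load()
    def f(p): return np.concatenate([fkt(q,p)[0]-t for q,t,_ in L]+[1e-3*(np.array(p)-[.25,.4,.4,.25,0,0.0,0,0])])
    s=least_squares(f,[.25,.4,.4,.25,.05,0.02,0,0]); return s.x,s.fun
if __name__=="__main__":
    p,r=fit(); print(p.round(4),(r*1000).round(1))
    for q,t,rr in load():
        print(((fkt(q,p)[1]).inv()*R.from_euler("xyz",rr)).magnitude().round(3))
E
python3 kin.py
```

```text
[ 2.229e-01  5.062e-01  3.792e-01  3.010e-01  7.650e-02 -1.000e-04
  4.000e-04  4.660e-02] [ 0.   0.   0.  -0.   0.  -0.   0.   0.   0.   0.  -0.  -0.  -0.   0.1
 -0.   0.1  0.1 -0.   0.   0. ]Traceback (most recent call last):
  File "kin.py", line 31, in <module>
    print(((fkt(q,p)[1]).inv()*R.from_euler("xyz",rr)).magnitude().round(3))
          ^^^^^^^^^^^^^^^^^^^^^^^^^^^^^^^^^^^^^^^^^^^^^^^^^^^^^^^^^^^^^^
AttributeError: 'float' object has no attribute 'round'
```

```bash
sed -i 's/\.magnitude()\.round(3)/.magnitude()/' kin.py; cat >> kin.py <<'E'
LO=np.array([-2.53,-.77,.04,-1,.28,-3.11]);HI=np.array([2.53,2.02,2.7,4.14,2.66,3.11])
P=fit()[0]
def ik(pos,Rt,seed=None):
    best=None
    rng=np.random.default_rng(0)
    seeds=([seed] if seed is not None else [])+[[np.arctan2(pos[1],pos[0]),.4,1.5,a,1.4,b] for a in(.2,1.2,2.5) for b in(-2,-.5,.5,2)]
    for s in seeds:
        def f(q):
            a,b=fkt(q,P); return np.concatenate([(a-pos)*5,(b.inv()*Rt).as_rotvec()])
        r=least_squares(f,np.clip(s,LO+.01,HI-.01),bounds=(LO,HI))
        if r.cost<1e-8 and seed is not None: return r.x,r.cost
        if best is None or r.cost<best[1]-1e-9: best=(r.x,r.cost)
        if best[1]<1e-8: break
    return best
def frame(a,zref):
    """tool rot: y=a, z ~ zref"""
    y=np.array(a,float)/np.linalg.norm(a); z=np.array(zref,float); z=z-y*(z@y); z/=np.linalg.norm(z)
    return R.from_matrix(np.stack([np.cross(y,z),y,z],1))
E
python3 kin.py
python3 - <<'E'
from h import *
from kin import *
w=np.load("w1.npz"); W=cloud("wrist",w["d"],(w["p"],w["r"])); p=cv2.imread("pics/w1.png")
hsv=cv2.cvtColor(p,cv2.COLOR_BGR2HSV)
m=((hsv[...,0]<16)&(hsv[...,1]>170)&(W[...,2]>0.012)).astype(np.uint8)
wh=((hsv[...,1]<60)&(hsv[...,2]>150)&(W[...,2]>0.015)&(W[...,2]<.045)).astype(np.uint8)
print('plane',np.nanmedian(W[:200,:,2]))
for nm,M in(("amber",m),("white",wh)):
  k,l,s,cc=cv2.connectedComponentsWithStats(M)
  for i in range(1,k):
    if s[i,4]<60: continue
    Q=W[l==i]; Q=Q[~np.isnan(Q[:,0])]
    top=Q[Q[:,2]>np.percentile(Q[:,2],60)]
    c,sz,a=cv2.minAreaRect((Q[:,:2]*1000).astype(np.float32))
    print(nm,cc[i].round(),s[i,4],'ridge',top.mean(0).round(4),'z98',np.percentile(Q[:,2],98).round(4),np.round(c,1),np.round(sz,1),round(a,1))
for name,c0 in(("round",(.5,.316)),("square",(.543,-.325))):
  print(name)
  for h in range(-180,180,20):
    hd=np.radians(h); a=np.array([np.cos(hd)*.866,np.sin(hd)*.866,-.5])
    for zr in(1,-1):
      q,c=ik(np.array([*c0,.08]),frame(a,[0,0,zr]))
      if c<1e-7: print(h,zr,q.round(2))
E
```

```text
[ 2.229e-01  5.062e-01  3.792e-01  3.010e-01  7.650e-02 -1.000e-04
  4.000e-04  4.660e-02] [ 0.   0.   0.  -0.   0.  -0.   0.   0.   0.   0.  -0.  -0.  -0.   0.1
 -0.   0.1  0.1 -0.   0.   0. ]
4.819696430039045e-16
3.1803948516043e-16
2.9577925505990144e-16
3.8760742913971885e-05
plane 0.00020944888313617627
amber [331.  80.] 2629 ridge [0.4603 0.1199 0.0446] z98 0.0455 [460.7 122.6] [95.7 42.3] 77.8
amber [454. 182.] 2209 ridge [ 0.6343 -0.0056  0.0448] z98 0.0464 [629.2 -12.3] [94.1 41.8] 66.0
amber [324. 245.] 902 ridge [ 0.4546 -0.1041  0.0439] z98 0.046 [ 451.8 -107.8] [64.2 41. ] 59.1
white [224. 130.] 333 ridge [0.3192 0.061  0.0353] z98 0.0364 [319.7  61. ] [23.5 24. ] 82.6
white [433. 223.] 235 ridge [ 0.6065 -0.0676  0.0365] z98 0.0377 [608.1 -68.9] [23.1 24.8] 67.5
white [342. 225.] 242 ridge [ 0.4768 -0.0703  0.0364] z98 0.0376 [477.9 -71.5] [24.  23.9] 61.0
round
-180 1 [ 0.3   1.22  0.68  0.33  2.24 -1.2 ]
-180 -1 [0.3  1.22 0.68 0.33 2.24 1.94]
-160 1 [ 0.41  1.29  0.52  0.07  2.38 -1.49]
-160 -1 [0.41 1.29 0.52 0.07 2.38 1.65]
-140 1 [ 0.51  1.3   0.5  -0.23  2.37 -1
[... 1615 characters left out ...]

-20 1 [-0.87  0.7   2.2   2.52  0.84 -1.41]
-20 -1 [-0.87  0.7   2.2   2.52  0.84  1.73]
0 1 [-1.03  0.72  2.06  1.88  0.9  -1.18]
0 -1 [-1.03  0.72  2.06  1.88  0.9   1.96]
20 1 [-1.1   0.78  1.84  1.39  1.06 -0.97]
20 -1 [-1.1   0.78  1.84  1.39  1.06  2.17]
40 1 [-1.09  0.87  1.57  1.07  1.31 -0.86]
40 -1 [-1.09  0.87  1.57  1.07  1.31  2.28]
60 1 [-1.04  0.98  1.28  0.85  1.59 -0.83]
60 -1 [-1.04  0.98  1.28  0.85  1.59  2.31]
80 1 [-0.96  1.1   0.97  0.69  1.88 -0.86]
80 -1 [-0.96  1.1   0.97  0.69  1.88  2.28]
100 1 [-0.87  1.23  0.65  0.55  2.16 -0.96]
100 -1 [-0.87  1.23  0.65  0.55  2.16  2.18]
120 1 [-0.77  1.37  0.33  0.37  2.44 -1.14]
120 -1 [-0.77  1.37  0.33  0.37  2.44  2.  ]
```

```bash
cat > fitb.py <<'E'
from h import *
from scipy.optimize import least_squares
def rprof(s): return np.interp(s,[0,.078,.096,.0961,.12],[.023,.023,.013,.014,.014])
def fitround(Q,x0):  # x0: mid x,y,theta of cap direction
    def res(v,Q=Q):
        x,y,t,zb=v; c=np.array([np.cos(t),np.sin(t)]); n=np.array([-c[1],c[0]])
        d=Q[:,:2]-[x,y]; s=d@c+.06; rad=np.hypot(d@n,Q[:,2]-.023-zb)
        e=np.where(s<0,-s,np.where(s>.12,s-.12,0)); rr=rad-rprof(np.clip(s,0,.12))
        # signed dist to solid of revolution approx: base face
        inside=np.minimum(rr,0); f=np.where((s<.006)&(rr<-.002),s,rr); f=np.where(s<0,np.hypot(s,np.maximum(rr,0)),f)
        f=np.where(s>.12,np.hypot(s-.12,np.maximum(rr,0)),f); f=np.where((s>.114)&(s<=.12)&(rr<-.002),.12-s,f)
        return np.append(f,0.05*zb*len(Q)**.5)
    r=least_squares(res,[*x0,0],loss="soft_l1",f_scale=.002)
    return r.x,np.sqrt(np.mean(np.clip(r.fun,-.01,.01)**2))
def fitsq(Q,x0):
    def res(v):
        x,y,t,zb=v; c=np.array([np.cos(t),np.sin(t)]); n=np.array([-c[1],c[0]])
        d=Q[:,:2]-[x,y]; s=d@c+.06; l=d@n; z=Q[:,2]-.022-zb
        def box(s0,s1,w):
            q=np.stack([np.abs(s-(s0+s1)/2)-(s1-s0)/2,np.abs(l)-w,np.abs(z)-w],1)
            return np.linalg.norm(np.maximum(q,0),axis=1)+np.minimum(q.max(1),0)
        rad=np.hypot(l,z)
        def cyl(s0,s1,r):
            q=np.stack([np.abs(s-(s0+s1)/2)-(s1-s0)/2,rad-r],1)
            return np.linalg.norm(np.maximum(q,0),axis=1)+np.minimum(q.max(1),0)
        f=np.minimum(np.minimum(box(0,.084,.022),cyl(.084,.096,.013)),cyl(.096,.12,.014))
        return np.append(f,0.05*zb*len(Q)**.5)
    r=least_squares(res,[*x0,0],loss="soft_l1",f_scale=.002)
    return r.x,np.sqrt(np.mean(np.clip(r.fun,-.01,.01)**2))
G={"R1":(.633,-.02,np.radians(-114)),"R2":(.45,-.118,np.radians(60)),"SQ":(.462,.13,np.radians(78))}
def pts(W,p,x0):
    x,y,t=x0; c=np.array([np.cos(t),np.sin(t)]); n=np.array([-c[1],c[0]]); d=W[...,:2]-[x,y]
    m=(np.abs(d@c)<.08)&(np.abs(d@n)<.042)&(W[...,2]>.008)&(W[...,2]<.06)
    return W[m]
if __name__=="__main__":
    def run(nm,W,names=G):
        for k in names:
            v=np.array(G[k])
            for _ in range(3):
                Q=pts(W,None,v[:3]); 
                v,e=(fitsq if k=="SQ" else fitround)(Q,v[:3])
            print(nm,k,len(Q),v.round(4),'deg',np.degrees(v[2]).round(1),'rms mm',(e*1000).round(2))
    w=np.load("w1.npz"); run("wrist",cloud("wrist",w["d"],(w["p"],w["r"])))
    for n in("top","scene"): run(n,cloud(n,np.load(n+"0.npy")))
E
python3 fitb.py
```

```text
wrist R1 2739 [ 6.2660e-01 -2.4700e-02 -1.9915e+00 -4.0000e-04] deg -114.1 rms mm 0.73
wrist R2 1363 [ 4.5210e-01 -1.1210e-01  1.0268e+00 -6.0000e-04] deg 58.8 rms mm 0.7
wrist SQ 3222 [ 4.6390e-01  1.3440e-01  1.3605e+00 -2.0000e-04] deg 78.0 rms mm 0.79
top R1 938 [ 6.2730e-01 -2.5600e-02 -1.9884e+00 -1.1000e-03] deg -113.9 rms mm 1.23
top R2 1008 [ 0.452  -0.1134  1.0284 -0.0012] deg 58.9 rms mm 1.23
top SQ 959 [ 4.6360e-01  1.3290e-01  1.3627e+00 -1.0000e-03] deg 78.1 rms mm 1.3
scene R1 910 [ 6.2720e-01 -2.8600e-02 -1.9862e+00  3.0000e-04] deg -113.8 rms mm 1.69
scene R2 807 [ 4.5210e-01 -1.1540e-01  1.0328e+00  4.0000e-04] deg 59.2 rms mm 1.67
scene SQ 847 [4.6370e-01 1.2980e-01 1.3603e+00 4.0000e-04] deg 77.9 rms mm 1.61
```

```bash
cat > plan.py <<'E'
from kin import *
from cell import status
TILT=.5
BOT={"R1":(.627,-.0255,np.radians(-114),.055,.026),"R2":(.452,-.113,np.radians(59),.055,.026),"SQ":(.4637,.133,np.radians(78),.055,.025)}
up=np.array([0,0,1.])
def grasp(k,zs=1,back=0):
    x,y,t,s,z=BOT[k]; c=np.array([np.cos(t),np.sin(t),0]); G=np.array([x,y,0])+c*(s-.06)+up*z
    a=-up*np.cos(TILT)-c*np.sin(TILT); return G+a*(.002-back),frame(a,zs*c)
def place(xy,hdeg,base,s,zs=1,back=0):
    h=np.radians(hdeg); d=np.array([np.cos(h),np.sin(h),0]); a=d*np.cos(TILT)-up*np.sin(TILT)
    return np.array([*xy,base+s])+a*(.002-back),frame(a,zs*up)
def cur():
    s=status.observe(); return s["tool_pos"],R.from_euler("xyz",s["tool_rot"]),s["qpos"]
def delta(p,Rt,c=None):
    p0,R0,q0=c or cur(); return R0.inv().apply(np.array(p)-p0).round(4),(R0.inv()*Rt).as_rotvec().round(4)
def chk(p,Rt,seed=None):
    q,c=ik(p,Rt,seed); return q.round(2),float(c)
E
python3 - <<'E'
from plan import *
c=cur(); 
for k in BOT:
  for zs in(1,-1):
    for b in(.1,0):
      p,r=grasp(k,zs,b); print(k,zs,b,p.round(3),chk(p,r,c[2]))
p,r=grasp("R1",1,.1); print(delta(p,r)); p,r=grasp("R1",-1,.1); print(delta(p,r))
E
```

```text
R1 1 0.1 [ 0.61  -0.064  0.112] (array([-0.47,  0.63,  1.56,  0.58,  1.06,  2.77]), 1.802891163592204e-27)
R1 1 0 [ 0.629 -0.02   0.024] (array([-0.39,  0.76,  1.59,  0.66,  0.89,  2.72]), 4.715223588334781e-29)
R1 -1 0.1 [ 0.61  -0.064  0.112] (array([-0.47,  0.63,  1.56,  0.58,  1.06, -0.37]), 1.2547544225135912e-25)
R1 -1 0 [ 0.629 -0.02   0.024] (array([-0.39,  0.76,  1.59,  0.66,  0.89, -0.42]), 8.294799714543539e-31)
R2 1 0.1 [ 0.474 -0.077  0.112] (array([-0.05,  0.58,  1.66, -0.47,  1.19,  0.73]), 5.12134111985339e-23)
R2 1 0 [ 0.449 -0.118  0.024] (array([-0.14,  0.68,  1.79, -0.57,  0.96,  0.81]), 2.249444045326758e-30)
R2 -1 0.1 [ 0.474 -0.077  0.112] (array([-0.05,  0.58,  1.66, -0.47,  1.19, -2.41]), 1.855193330128312e-26)
R2 -1 0 [ 0.449 -0.118  0.024] (array([-0.14,  0.68,  1.79, -0.57,  0.96, -2.34]), 4.1374391883406415e-31)
SQ 1 0.1 [0.472 0.174 0.111] (array([ 0.43,  0.64,  1.54, -0.41,  1.3 ,  0.82]), 1.3596303103237033e-25)
SQ 1 0 [0.462 0.127 0.023] (array([ 0.36,  0.73,  1.68, -0.48,  1.07,  0.88]), 1.186236360577633e-23)
SQ -1 0.1 [0.472 0.174 0.111] (array([ 0.43,  0.64,  1.54, -0.41,  1.3 , -2.32]), 1.4645006170295788e-28)
SQ -1 0 [0.462 0.127 0.023] (array([ 0.36,  0.73,  1.68, -0.48,  1.07, -2.27]), 3.282495905106555e-22)
(array([ 0.1309,  0.0283, -0.1465]), array([-0.8049, -2.6585, -0.0985]))
(array([ 0.1309,  0.0283, -0.1465]), array([ 0.0711,  0.3675, -0.5812]))
```

```bash
python3 -m creep '[{"dx":0.1,"dy":-0.02,"dz":-0.1,"rx":0,"ry":1.8,"rz":0,"gripper":1},{"dx":0.1,"dy":-0.02,"dz":-0.1,"rx":0,"ry":1.8,"rz":0,"gripper":1},{"dx":0.1,"dy":-0.02,"dz":-0.1,"rx":0,"ry":1.8,"rz":0,"gripper":1},{"dx":0.1,"dy":-0.02,"dz":-0.1,"rx":0,"ry":1.8,"rz":0,"gripper":1},{"dx":0.1,"dy":-0.02,"dz":-0.1,"rx":0,"ry":1.8,"rz":0,"gripper":1},{"dx":0.1,"dy":-0.02,"dz":-0.1,"rx":0,"ry":1.8,"rz":0,"gripper":1},{"dx":0.1,"dy":-0.02,"dz":-0.1,"rx":0,"ry":1.8,"rz":0,"gripper":1},{"dx":0.1,"dy":-0.02,"dz":-0.1,"rx":0,"ry":1.8,"rz":0,"gripper":1},{"dx":0.1,"dy":-0.02,"dz":-0.1,"rx":0,"ry":1.8,"rz":0,"gripper":1},{"dx":0.1,"dy":-0.02,"dz":-0.1,"rx":0,"ry":1.8,"rz":0,"gripper":1}]'; python3 log.py; python3 -c "
from plan import *
p,r=grasp('R1',1,.1);print(delta(p,r))"
```

```text
time: 3.45
tool_pos: [0.5995, -0.0495, 0.1862]
tool_rot: [-2.05, 0.403, -1.801]
contact_force: [0.7, 0.3, 0.7]
opening: 0.0918
3.45 [-0.356  0.825  0.982  0.305  1.871  1.355] [ 0.5995 -0.0495  0.1862] [-2.05   0.403 -1.801] [0.7 0.3 0.7] 0.0918
(array([0.0398, 0.0504, 0.0413]), array([0.3387, 1.6656, 0.5565]))
```

```bash
python3 -m creep '[{"dx":0.04,"dy":0.05,"dz":0.041,"rx":0.339,"ry":1.666,"rz":0.557,"gripper":1},{"dx":0.04,"dy":0.05,"dz":0.041,"rx":0.339,"ry":1.666,"rz":0.557,"gripper":1},{"dx":0.04,"dy":0.05,"dz":0.041,"rx":0.339,"ry":1.666,"rz":0.557,"gripper":1},{"dx":0.04,"dy":0.05,"dz":0.041,"rx":0.339,"ry":1.666,"rz":0.557,"gripper":1},{"dx":0.04,"dy":0.05,"dz":0.041,"rx":0.339,"ry":1.666,"rz":0.557,"gripper":1},{"dx":0.04,"dy":0.05,"dz":0.041,"rx":0.339,"ry":1.666,"rz":0.557,"gripper":1},{"dx":0.04,"dy":0.05,"dz":0.041,"rx":0.339,"ry":1.666,"rz":0.557,"gripper":1},{"dx":0.04,"dy":0.05,"dz":0.041,"rx":0.339,"ry":1.666,"rz":0.557,"gripper":1},{"dx":0.04,"dy":0.05,"dz":0.041,"rx":0.339,"ry":1.666,"rz":0.557,"gripper":1},{"dx":0.04,"dy":0.05,"dz":0.041,"rx":0.339,"ry":1.666,"rz":0.557,"gripper":1},{"dx":0.04,"dy":0.05,"dz":0.041,"rx":0.339,"ry":1.666,"rz":0.557,"gripper":1},{"dx":0.04,"dy":0.05,"dz":0.041,"rx":0.339,"ry":1.666,"rz":0.557,"gripper":1}]'; python3 log.py; python3 - <<'E'
from plan import *
from fitb import *
p,r=grasp('R1',1,0);print(delta(p,r))
s=status.observe(); pp,d=read_camera("wrist"); cv2.imwrite("pics/w2.png",pp[:,:,::-1])
W=cloud("wrist",d,(s["tool_pos"],s["tool_rot"]))
v=np.array(G["R1"])
for _ in range(3): Q=pts(W,None,v[:3]); v,e=fitround(Q,v[:3])
print(len(Q),v.round(4),np.degrees(v[2]),e)
E
```

```text
time: 4.95
tool_pos: [0.6103, -0.0652, 0.1124]
tool_rot: [-2.074, 0.003, 2.727]
contact_force: [-0.8, 0.4, 0.8]
opening: 0.0919
4.95 [-0.475  0.627  1.558  0.582  1.067  2.765] [ 0.6103 -0.0652  0.1124] [-2.074  0.003  2.727] [-0.8  0.4  0.8] 0.0919
(array([ 0.0009,  0.1008, -0.0005]), array([ 0.0029,  0.0046, -0.0004]))
5993 [ 0.6268 -0.0246 -1.9873 -0.    ] -113.86523131861844 0.00048084124235440827
```

View pics/w2.png

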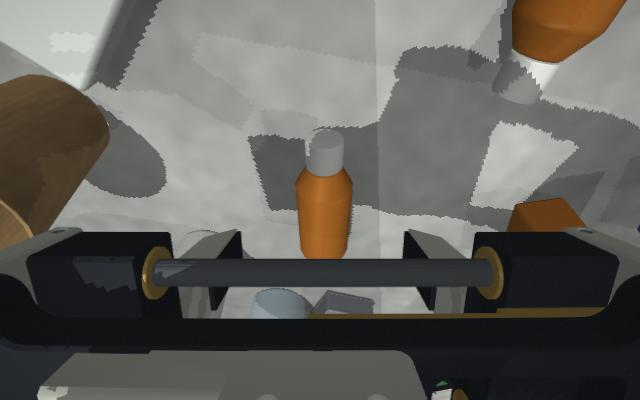

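Round bottle 1 (cap at (325,150), body (325,220)) lies squarely between the fingers. The fit agrees to 1 mm, so I'm going in.

```bash
python3 -m creep '[{"dx":0.001,"dy":0.05,"dz":0,"rx":0,"ry":0,"rz":0,"gripper":1},{"dx":0.001,"dy":0.085,"dz":0,"rx":0,"ry":0,"rz":0,"gripper":1},{"dx":0.001,"dy":0.101,"dz":0,"rx":0,"ry":0,"rz":0,"gripper":1},{"dx":0.001,"dy":0.101,"dz":0,"rx":0,"ry":0,"rz":0,"gripper":1},{"dx":0.001,"dy":0.101,"dz":0,"rx":0,"ry":0,"rz":0,"gripper":0.3},{"dx":0.001,"dy":0.101,"dz":0,"rx":0,"ry":0,"rz":0,"gripper":0.3},{"dx":0.001,"dy":0.101,"dz":0,"rx":0,"ry":0,"rz":0,"gripper":0.3},{"dx":0.001,"dy":0.101,"dz":0,"rx":0,"ry":0,"rz":0,"gripper":0.3},{"dx":0.001,"dy":0.101,"dz":0,"rx":0,"ry":0,"rz":0,"gripper":0.3}]' 25; python3 log.py
```

```text
time: 6.12
tool_pos: [0.6292, -0.0213, 0.0238]
tool_rot: [-2.073, 0.002, 2.723]
contact_force: [-1.6, 0.5, 1.4]
opening: 0.0463
6.12 [-0.393  0.762  1.594  0.668  0.89   2.709] [ 0.6292 -0.0213  0.0238] [-2.073e+00  2.000e-03  2.723e+00] [-1.6  0.5  1.4] 0.0463
```

```bash
cat >> plan.py <<'E'
def pose(xyz,hdeg,th,zs=1):
    h=np.radians(hdeg); d=np.array([np.cos(h),np.sin(h),0]); t=np.radians(th)
    a=d*np.sin(t-TILT)-up*np.cos(t-TILT); z=d*np.cos(t-TILT)+up*np.sin(t-TILT)
    return np.array(xyz)+a*.002,frame(a,zs*z)
def path(p,r,c,n=8):
    """simulate straight interp; returns final cur"""
    p0,R0,q=c; dp,w=delta(p,r,c); bad=0
    for k in range(1,n+1):
        q,e=ik(p0+(p-p0)*k/n,R0*R.from_rotvec(w*k/n),q); bad=max(bad,e)
        jp=None
    print('delta',dp,w,'rows>=',np.ceil(max(np.linalg.norm(dp)/.0625,np.linalg.norm(w)/.1867)),'q',q.round(2),'cost',bad)
    return (p,r,q)
E
python3 - <<'E'
from plan import *
c=cur()
c=path(c[0]+up*.13,c[1],c)
c=path(*pose((.55,.10,.27),-10,20),c)
c=path(*pose((.4937,.3535,.20),100,90),c)
c=path(*pose((.4937,.3535,.10),100,90),c)
E
```

```text
delta [-0.0003 -0.1139 -0.0626] [0. 0. 0.] rows>= 3.0 q [-0.39  0.58  1.51  0.57  1.11  2.89] cost 5.146789985330487e-22
delta [ 0.1217 -0.0624 -0.124 ] [ 0.2472 -1.7245 -0.5862] rows>= 10.0 q [0.03 0.47 1.26 0.03 1.55 1.77] cost 2.7187419727718553e-18
delta [-0.2415  0.0832 -0.0883] [ 0.8063 -1.7989  0.8911] rows>= 12.0 q [ 0.03  0.62  1.69  1.11  1.33 -0.72] cost 2.0786153284955918e-21
delta [ 0.      0.0479 -0.0878] [0. 0. 0.] rows>= 2.0 q [ 0.03  0.79  1.73  1.16  1.25 -0.92] cost 5.1899067624090125e-23
```

```bash
python3 -m creep '[{"dx":0,"dy":-0.04,"dz":-0.022,"rx":0,"ry":0,"rz":0,"gripper":0.3},{"dx":0,"dy":-0.08,"dz":-0.044,"rx":0,"ry":0,"rz":0,"gripper":0.3},{"dx":0,"dy":-0.114,"dz":-0.063,"rx":0,"ry":0,"rz":0,"gripper":0.3},{"dx":0,"dy":-0.114,"dz":-0.063,"rx":0,"ry":0,"rz":0,"gripper":0.3}]' 30
python3 -c "
from plan import *
c=cur();print(c)
c=path(*pose((.55,.10,.27),-10,20),c)"
```

```text
time: 6.62
tool_pos: [0.6305, -0.0214, 0.157]
tool_rot: [-2.074, 0.008, 2.724]
contact_force: [0.0, 0.1, -1.3]
opening: 0.0456
(array([ 0.63049217, -0.02138953,  0.15696951]), Rotation.from_matrix(array([[-0.91386053,  0.20230772, -0.35203766],
                            [ 0.40594202,  0.43737755, -0.80244125],
                            [-0.00836669, -0.87622626, -0.48182728]])), array([-0.39244966,  0.57769324,  1.50400067,  0.56787616,  1.10897256,
        2.89380894]))
delta [ 0.1222 -0.0605 -0.1225] [ 0.2417 -1.7226 -0.5903] rows>= 10.0 q [0.03 0.47 1.26 0.03 1.55 1.77] cost 3.535798157924923e-18
```

```bash
python3 -m creep '[{"dx":0.122,"dy":-0.06,"dz":-0.122,"rx":0.242,"ry":-1.723,"rz":-0.59,"gripper":0.3},{"dx":0.122,"dy":-0.06,"dz":-0.122,"rx":0.242,"ry":-1.723,"rz":-0.59,"gripper":0.3},{"dx":0.122,"dy":-0.06,"dz":-0.122,"rx":0.242,"ry":-1.723,"rz":-0.59,"gripper":0.3},{"dx":0.122,"dy":-0.06,"dz":-0.122,"rx":0.242,"ry":-1.723,"rz":-0.59,"gripper":0.3},{"dx":0.122,"dy":-0.06,"dz":-0.122,"rx":0.242,"ry":-1.723,"rz":-0.59,"gripper":0.3},{"dx":0.122,"dy":-0.06,"dz":-0.122,"rx":0.242,"ry":-1.723,"rz":-0.59,"gripper":0.3},{"dx":0.122,"dy":-0.06,"dz":-0.122,"rx":0.242,"ry":-1.723,"rz":-0.59,"gripper":0.3},{"dx":0.122,"dy":-0.06,"dz":-0.122,"rx":0.242,"ry":-1.723,"rz":-0.59,"gripper":0.3},{"dx":0.122,"dy":-0.06,"dz":-0.122,"rx":0.242,"ry":-1.723,"rz":-0.59,"gripper":0.3},{"dx":0.122,"dy":-0.06,"dz":-0.122,"rx":0.242,"ry":-1.723,"rz":-0.59,"gripper":0.3},{"dx":0.122,"dy":-0.06,"dz":-0.122,"rx":0.242,"ry":-1.723,"rz":-0.59,"gripper":0.3},{"dx":0.122,"dy":-0.06,"dz":-0.122,"rx":0.242,"ry":-1.723,"rz":-0.59,"gripper":0.3}]'
python3 -c "
from plan import *
c=cur();print(c[0],c[2])
c=path(*pose((.4937,.3535,.17),100,90),c)"
```

```text
time: 8.12
tool_pos: [0.5488, 0.1, 0.2639]
tool_rot: [-1.73, 0.002, -1.748]
contact_force: [-0.6, 0.5, -0.9]
opening: 0.0455
[0.54883824 0.09996725 0.26393576] [0.0247019  0.47590276 1.26918699 0.03316186 1.55185249 1.76925458]
delta [-0.2414  0.1098 -0.0832] [ 0.8087 -1.8059  0.8846] rows>= 12.0 q [ 0.03  0.67  1.71  1.12  1.31 -0.78] cost 2.206530501581712e-21
```

```bash
python3 -m creep '[{"dx":-0.241,"dy":0.11,"dz":-0.083,"rx":0.809,"ry":-1.806,"rz":0.885,"gripper":0.3},{"dx":-0.241,"dy":0.11,"dz":-0.083,"rx":0.809,"ry":-1.806,"rz":0.885,"gripper":0.3},{"dx":-0.241,"dy":0.11,"dz":-0.083,"rx":0.809,"ry":-1.806,"rz":0.885,"gripper":0.3},{"dx":-0.241,"dy":0.11,"dz":-0.083,"rx":0.809,"ry":-1.806,"rz":0.885,"gripper":0.3},{"dx":-0.241,"dy":0.11,"dz":-0.083,"rx":0.809,"ry":-1.806,"rz":0.885,"gripper":0.3},{"dx":-0.241,"dy":0.11,"dz":-0.083,"rx":0.809,"ry":-1.806,"rz":0.885,"gripper":0.3},{"dx":-0.241,"dy":0.11,"dz":-0.083,"rx":0.809,"ry":-1.806,"rz":0.885,"gripper":0.3},{"dx":-0.241,"dy":0.11,"dz":-0.083,"rx":0.809,"ry":-1.806,"rz":0.885,"gripper":0.3},{"dx":-0.241,"dy":0.11,"dz":-0.083,"rx":0.809,"ry":-1.806,"rz":0.885,"gripper":0.3},{"dx":-0.241,"dy":0.11,"dz":-0.083,"rx":0.809,"ry":-1.806,"rz":0.885,"gripper":0.3},{"dx":-0.241,"dy":0.11,"dz":-0.083,"rx":0.809,"ry":-1.806,"rz":0.885,"gripper":0.3},{"dx":-0.241,"dy":0.11,"dz":-0.083,"rx":0.809,"ry":-1.806,"rz":0.885,"gripper":0.3},{"dx":-0.241,"dy":0.11,"dz":-0.083,"rx":0.809,"ry":-1.806,"rz":0.885,"gripper":0.3},{"dx":-0.241,"dy":0.11,"dz":-0.083,"rx":0.809,"ry":-1.806,"rz":0.885,"gripper":0.3}]'
python3 - <<'E'
from plan import *
from h import *
c=cur();print(c[0],c[2])
path(*pose((.4937,.3535,.085),100,90),c,4)
for n in("scene","wrist"):
    pp,d=read_camera(n); cv2.imwrite(f"pics/{n}3.png",pp[:,:,::-1]); np.save(f"{n}3.npy",d)
    if n=="scene": cv2.imwrite("pics/s3c.png",cv2.resize(pp[20:260,250:570,::-1],None,fx=2.4,fy=2.4))
E
```

```text
time: 9.88
tool_pos: [0.4935, 0.3545, 0.1694]
tool_rot: [-0.502, 0.001, 0.174]
contact_force: [-0.8, 0.4, -1.6]
opening: 0.0459
[0.49345126 0.35445479 0.16944233] [ 0.03348902  0.66706303  1.7107287   1.11850124  1.30552666 -0.78096969]
delta [ 0.0001  0.0418 -0.0745] [ 0.0019 -0.0009 -0.    ] rows>= 2.0 q [ 0.03  0.82  1.73  1.17  1.24 -0.95] cost 2.5715457227358015e-19
```

View pics/s3c.png

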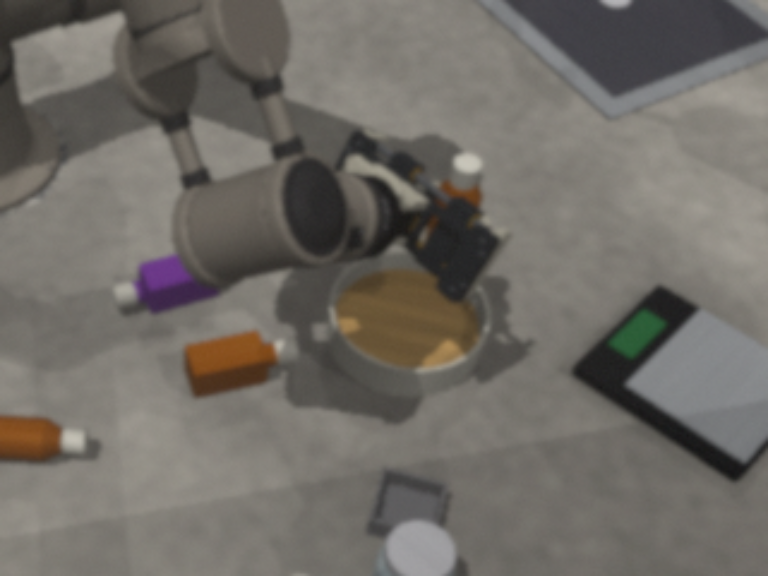

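View pics/wrist3.png

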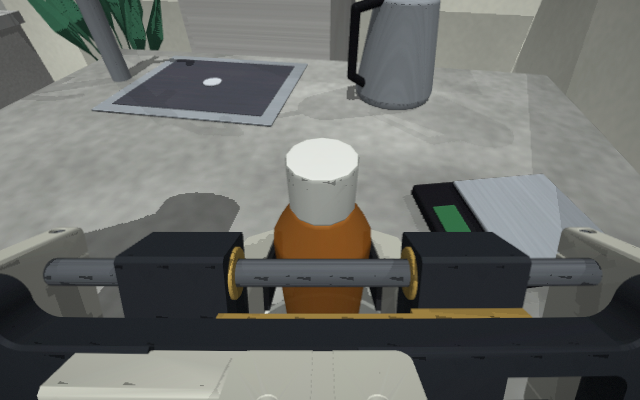

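Bottle 1 is held upright above the tub, with its cap at (322,160) in the wrist view. I'll check its tilt from the top of the cap.

```bash
cat > cap.py <<'E'
from h import *
def captop(W,exp):  # exp: expected cap-top centre
    m=(np.hypot(W[...,0]-exp[0],W[...,1]-exp[1])<.02)&(np.abs(W[...,2]-exp[2])<.012); Q=W[m]
    z=np.percentile(Q[:,2],80); Q=Q[np.abs(Q[:,2]-z)<.004]
    A=np.c_[Q[:,:2]-Q[:,:2].mean(0),np.ones(len(Q))]; c=np.linalg.lstsq(A,Q[:,2],rcond=None)[0]
    print('n',len(Q),'top centre',cv2.minEnclosingCircle((Q[:,:2]*1000).astype(np.float32)),'z',c[2].round(4),'slope deg',np.degrees(c[:2]).round(1))
E
python3 - <<'E'
from cap import *
s=status.observe(); W=cloud("wrist",np.load("wrist3.npy"),(s["tool_pos"],s["tool_rot"])); captop(W,(.4937,.3535,.17+.065))
E
```

```text
n 3039 top centre ((493.12969970703125, 355.6566162109375), 14.286307334899902) z 0.2345 slope deg [-0.4  3.6]
```

```bash
python3 -m creep '[{"dx":0,"dy":0.019,"dz":-0.035,"rx":0,"ry":0,"rz":0,"gripper":0.3},{"dx":0,"dy":0.034,"dz":-0.062,"rx":0,"ry":0,"rz":0,"gripper":0.3},{"dx":0,"dy":0.038,"dz":-0.07,"rx":0,"ry":0,"rz":0,"gripper":0.3},{"dx":0,"dy":0.038,"dz":-0.07,"rx":0,"ry":0,"rz":0,"gripper":0.3}]'; python3 log.py
python3 -m creep '[{"dx":0,"dy":0.001,"dz":-0.0018,"rx":0,"ry":0,"rz":0,"gripper":0.3},{"dx":0,"dy":0.001,"dz":-0.0018,"rx":0,"ry":0,"rz":0,"gripper":0.3}]'
python3 -m creep '[{"dx":0,"dy":0.001,"dz":-0.0018,"rx":0,"ry":0,"rz":0,"gripper":0.3},{"dx":0,"dy":0.001,"dz":-0.0018,"rx":0,"ry":0,"rz":0,"gripper":0.3}]'
```

```text
time: 10.48
tool_pos: [0.4935, 0.3547, 0.0905]
tool_rot: [-0.5, -0.002, 0.177]
contact_force: [-0.2, -0.2, -1.2]
opening: 0.046
10.47 [ 0.034  0.805  1.731  1.163  1.241 -0.935] [0.4935 0.3547 0.0905] [-0.5   -0.002  0.177] [-0.2 -0.2 -1.2] 0.046
time: 10.72
tool_pos: [0.4939, 0.3546, 0.0888]
tool_rot: [-0.501, -0.004, 0.177]
contact_force: [0.4, 0.0, -2.1]
opening: 0.0456
time: 10.98
tool_pos: [0.4935, 0.3545, 0.086]
tool_rot: [-0.501, -0.002, 0.177]
contact_force: [-0.6, 0.2, -2.1]
opening: 0.0457
```

```bash
for i in 1; do python3 -m creep '[{"dx":0,"dy":0.001,"dz":-0.0018,"rx":0,"ry":0,"rz":0,"gripper":0.3},{"dx":0,"dy":0.001,"dz":-0.0018,"rx":0,"ry":0,"rz":0,"gripper":0.3}]' | egrep 'pos|force'
python3 -m creep '[{"dx":0,"dy":0.0005,"dz":-0.0009,"rx":0,"ry":0,"rz":0,"gripper":0.3},{"dx":0,"dy":0.0005,"dz":-0.0009,"rx":0,"ry":0,"rz":0,"gripper":0.3}]' | egrep 'pos|force'
python3 -m creep '[{"dx":0,"dy":0.0005,"dz":-0.0009,"rx":0,"ry":0,"rz":0,"gripper":0.3},{"dx":0,"dy":0.0005,"dz":-0.0009,"rx":0,"ry":0,"rz":0,"gripper":0.3}]' | egrep 'pos|force'
done
```

```text
tool_pos: [0.4934, 0.3545, 0.0836]
contact_force: [0.1, 0.4, -1.4]
tool_pos: [0.4935, 0.3545, 0.0827]
contact_force: [1.4, 0.3, -2.1]
tool_pos: [0.4935, 0.3545, 0.0817]
contact_force: [-0.5, -0.4, -1.0]
```

```bash
for i in 1; do python3 -m creep '[{"dx":0,"dy":0.0005,"dz":-0.0009,"rx":0,"ry":0,"rz":0,"gripper":0.3},{"dx":0,"dy":0.0005,"dz":-0.0009,"rx":0,"ry":0,"rz":0,"gripper":0.3}]' | egrep 'pos|force'
python3 -m creep '[{"dx":0,"dy":0.0005,"dz":-0.0009,"rx":0,"ry":0,"rz":0,"gripper":0.3},{"dx":0,"dy":0.0005,"dz":-0.0009,"rx":0,"ry":0,"rz":0,"gripper":0.3}]' | egrep 'pos|force'
done
```

```text
tool_pos: [0.4935, 0.3545, 0.0807]
contact_force: [0.0, -0.4, -2.0]
tool_pos: [0.4935, 0.3546, 0.0797]
contact_force: [0.4, 0.0, -1.0]
```

Base is now at about 25 mm, and contact is expected near 24 mm. I'll keep the steps at 1 mm.

```bash
python3 -m creep '[{"dx":0,"dy":0.0005,"dz":-0.0009,"rx":0,"ry":0,"rz":0,"gripper":0.3},{"dx":0,"dy":0.0005,"dz":-0.0009,"rx":0,"ry":0,"rz":0,"gripper":0.3}]' | egrep 'pos|force'
```

```text
tool_pos: [0.4936, 0.3547, 0.0796]
contact_force: [-1.1, -1.4, 5.5]
```

```bash
python3 -m creep '[{"dx":0,"dy":0.0005,"dz":-0.0009,"rx":0,"ry":0,"rz":0,"gripper":0.3},{"dx":0,"dy":0.0005,"dz":-0.0009,"rx":0,"ry":0,"rz":0,"gripper":0.3}]' | egrep 'pos|force'
```

```text
tool_pos: [0.4936, 0.3548, 0.0796]
contact_force: [-1.6, -3.8, 10.4]
```

```bash
python3 -m creep '[{"dx":0,"dy":-0.0007,"dz":0.0013,"rx":0,"ry":0,"rz":0,"gripper":0.3},{"dx":0,"dy":-0.0007,"dz":0.0013,"rx":0,"ry":0,"rz":0,"gripper":0.3}]' 10
python3 -m creep '[{"dx":0,"dy":-0.0007,"dz":0.0013,"rx":0,"ry":0,"rz":0,"gripper":0.52},{"dx":0,"dy":-0.0007,"dz":0.0013,"rx":0,"ry":0,"rz":0,"gripper":0.52}]' 10
```

```text
time: 12.98
tool_pos: [0.4937, 0.3547, 0.0795]
tool_rot: [-0.5, -0.003, 0.177]
contact_force: [-0.7, -1.9, 3.3]
opening: 0.0459
time: 13.22
tool_pos: [0.4934, 0.3546, 0.0804]
tool_rot: [-0.501, -0.002, 0.178]
contact_force: [-0.5, 0.3, -0.6]
opening: 0.0475
```

```bash
python3 -m creep '[{"dx":0,"dy":0,"dz":0,"rx":0,"ry":0,"rz":0,"gripper":0.8},{"dx":0,"dy":0,"dz":0,"rx":0,"ry":0,"rz":0,"gripper":0.8},{"dx":0,"dy":0,"dz":0,"rx":0,"ry":0,"rz":0,"gripper":0.8},{"dx":0,"dy":-0.02,"dz":0,"rx":0,"ry":0,"rz":0,"gripper":0.8},{"dx":0,"dy":-0.06,"dz":0,"rx":0,"ry":0,"rz":0,"gripper":0.8},{"dx":0,"dy":-0.12,"dz":0,"rx":0,"ry":0,"rz":0,"gripper":1},{"dx":0,"dy":-0.15,"dz":0,"rx":0,"ry":0,"rz":0,"gripper":1}]'
python3 - <<'E'
from cap import *
from plan import *
s=status.observe()
for n in("scene","wrist"):
    pp,d=read_camera(n); cv2.imwrite(f"pics/{n}4.png",pp[:,:,::-1])
    W=cloud(n,d,(s["tool_pos"],s["tool_rot"])); captop(W,(.4937,.3535,.1447))
c=cur(); print(c[0],c[2])
c=path(*pose((.46,.05,.25),80,20),c)
p,r=grasp("R2",1,.1); c=path(p,r,c)
E
```

```text
time: 14.1
tool_pos: [0.5179, 0.2216, 0.1544]
tool_rot: [-0.502, -0.004, 0.175]
contact_force: [0.5, 0.6, -0.9]
opening: 0.0886
n 80 top centre ((495.3794860839844, 351.8176574707031), 15.754283905029297) z 0.1438 slope deg [-0.4  0.4]
n 507 top centre ((492.55352783203125, 357.62469482421875), 14.163914680480957) z 0.1431 slope deg [-0.3  4.1]
[0.5187944  0.22141101 0.15446987] [-0.20429458  0.71222606  1.66676336  0.96596264  1.44329348 -0.87253174]
delta [-0.0869 -0.1847  0.0059] [-1.2074  0.3345 -0.1578] rows>= 7.0 q [ 0.04  0.25  1.65 -0.15  1.28  0.26] cost 6.222397973436499e-22
delta [ 0.0355  0.1529 -0.1006] [-0.3451  0.349   0.1178] rows>= 3.0 q [-0.05  0.57  1.66 -0.47  1.19  0.73] cost 7.228854668308092e-18
```

View pics/wrist4.png

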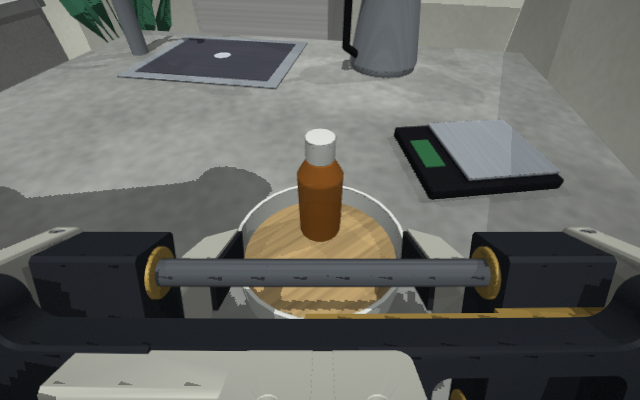

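Round bottle 1 stands upright in the round tub (cap (320,140), base (320,235)). Next is bottle 2.

```bash
python3 -m creep '[{"dx":-0.087,"dy":-0.185,"dz":0.006,"rx":-1.207,"ry":0.335,"rz":-0.158,"gripper":1},{"dx":-0.087,"dy":-0.185,"dz":0.006,"rx":-1.207,"ry":0.335,"rz":-0.158,"gripper":1},{"dx":-0.087,"dy":-0.185,"dz":0.006,"rx":-1.207,"ry":0.335,"rz":-0.158,"gripper":1},{"dx":-0.087,"dy":-0.185,"dz":0.006,"rx":-1.207,"ry":0.335,"rz":-0.158,"gripper":1},{"dx":-0.087,"dy":-0.185,"dz":0.006,"rx":-1.207,"ry":0.335,"rz":-0.158,"gripper":1},{"dx":-0.087,"dy":-0.185,"dz":0.006,"rx":-1.207,"ry":0.335,"rz":-0.158,"gripper":1},{"dx":-0.087,"dy":-0.185,"dz":0.006,"rx":-1.207,"ry":0.335,"rz":-0.158,"gripper":1},{"dx":-0.087,"dy":-0.185,"dz":0.006,"rx":-1.207,"ry":0.335,"rz":-0.158,"gripper":1}]'
python3 - <<'E'
from plan import *
c=cur();p,r=grasp("R2",1,.1); c=path(p,r,c)
E
```

```text
time: 15.2
tool_pos: [0.4582, 0.0545, 0.2461]
tool_rot: [-1.721, 0.006, -0.166]
contact_force: [-0.1, 0.4, -0.4]
opening: 0.0916
delta [ 0.0378  0.1513 -0.1058] [-0.3449  0.3591  0.1146] rows>= 4.0 q [-0.05  0.57  1.66 -0.47  1.19  0.73] cost 8.355475498538152e-18
```

```bash
python3 -m creep '[{"dx":0.038,"dy":0.151,"dz":-0.106,"rx":-0.345,"ry":0.359,"rz":0.115,"gripper":1},{"dx":0.038,"dy":0.151,"dz":-0.106,"rx":-0.345,"ry":0.359,"rz":0.115,"gripper":1},{"dx":0.038,"dy":0.151,"dz":-0.106,"rx":-0.345,"ry":0.359,"rz":0.115,"gripper":1},{"dx":0.038,"dy":0.151,"dz":-0.106,"rx":-0.345,"ry":0.359,"rz":0.115,"gripper":1},{"dx":0.038,"dy":0.151,"dz":-0.106,"rx":-0.345,"ry":0.359,"rz":0.115,"gripper":1}]'
python3 - <<'E'
from plan import *
from fitb import *
p,r=grasp('R2',1,0);print(delta(p,r))
s=status.observe(); pp,d=read_camera("wrist"); cv2.imwrite("pics/w5.png",pp[:,:,::-1])
W=cloud("wrist",d,(s["tool_pos"],s["tool_rot"]))
v=np.array(G["R2"])
for _ in range(3): Q=pts(W,None,v[:3]); v,e=fitround(Q,v[:3])
print(len(Q),v.round(4),np.degrees(v[2]),e)
E
```

```text
time: 15.82
tool_pos: [0.4739, -0.0795, 0.113]
tool_rot: [-2.069, 0.001, -0.546]
contact_force: [0.7, -0.4, -0.3]
opening: 0.0917
(array([-0.0011,  0.0999,  0.002 ]), array([-0.0018, -0.0044, -0.0032]))
6156 [ 4.5150e-01 -1.1230e-01  1.0274e+00 -1.0000e-04] 58.86444121413234 0.0004986271337336563
```

View pics/w5.png

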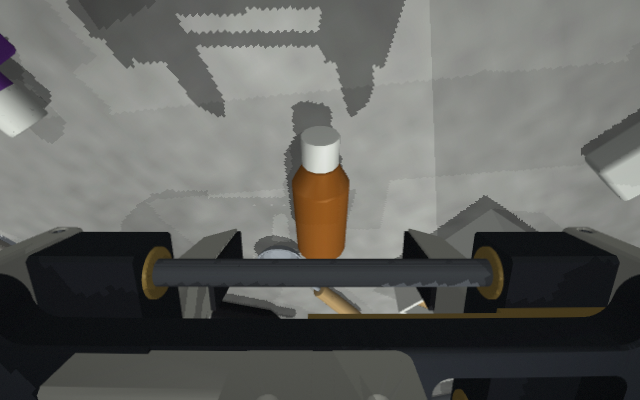

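Bottle 2 (cap (320,148), body (321,215)) is centred between the fingers, and the spoon is clear of them.

```bash
python3 -m creep '[{"dx":-0.001,"dy":0.05,"dz":0.002,"rx":0,"ry":0,"rz":0,"gripper":1},{"dx":-0.001,"dy":0.085,"dz":0.002,"rx":0,"ry":0,"rz":0,"gripper":1},{"dx":-0.001,"dy":0.1,"dz":0.002,"rx":0,"ry":0,"rz":0,"gripper":1},{"dx":-0.001,"dy":0.1,"dz":0.002,"rx":0,"ry":0,"rz":0,"gripper":1},{"dx":-0.001,"dy":0.1,"dz":0.002,"rx":0,"ry":0,"rz":0,"gripper":0.3},{"dx":-0.001,"dy":0.1,"dz":0.002,"rx":0,"ry":0,"rz":0,"gripper":0.3},{"dx":-0.001,"dy":0.1,"dz":0.002,"rx":0,"ry":0,"rz":0,"gripper":0.3},{"dx":-0.001,"dy":0.1,"dz":0.002,"rx":0,"ry":0,"rz":0,"gripper":0.3},{"dx":-0.001,"dy":0.1,"dz":0.002,"rx":0,"ry":0,"rz":0,"gripper":0.3}]' 25; python3 log.py
```

```text
time: 17.0
tool_pos: [0.4494, -0.1181, 0.0241]
tool_rot: [-2.071, -0.001, -0.546]
contact_force: [-1.1, 0.9, 0.6]
opening: 0.0462
17.0 [-0.136  0.684  1.79  -0.566  0.963  0.808] [ 0.4494 -0.1181  0.0241] [-2.071e+00 -1.000e-03 -5.460e-01] [-1.1  0.9  0.6] 0.0462
```

```bash
python3 -m creep '[{"dx":0,"dy":-0.04,"dz":-0.022,"rx":0,"ry":0,"rz":0,"gripper":0.3},{"dx":0,"dy":-0.08,"dz":-0.044,"rx":0,"ry":0,"rz":0,"gripper":0.3},{"dx":0,"dy":-0.13,"dz":-0.072,"rx":0,"ry":0,"rz":0,"gripper":0.3},{"dx":0,"dy":-0.17,"dz":-0.093,"rx":0,"ry":0,"rz":0,"gripper":0.3},{"dx":0,"dy":-0.17,"dz":-0.093,"rx":0,"ry":0,"rz":0,"gripper":0.3}]' 30
python3 - <<'E'
from plan import *
c=cur();c=path(*pose((.5059,.20,.26),100,90),c);c=path(*pose((.5059,.2845,.17),100,90),c)
E
```

```text
time: 17.62
tool_pos: [0.4506, -0.1184, 0.2208]
tool_rot: [-2.068, -0.008, -0.546]
contact_force: [0.5, 0.0, -1.8]
opening: 0.0459
delta [-0.1188 -0.1785  0.2469] [ 1.4963 -0.7619  0.2331] rows>= 10.0 q [-0.24  0.54  1.63  0.93  1.59 -0.72] cost 5.947158568633653e-26
delta [ 0.0147  0.1162 -0.0391] [0. 0. 0.] rows>= 2.0 q [-0.09  0.67  1.7   1.04  1.39 -0.82] cost 5.2359517367855455e-24
```

```bash
python3 -m creep '[{"dx":-0.119,"dy":-0.178,"dz":0.247,"rx":1.496,"ry":-0.762,"rz":0.233,"gripper":0.3},{"dx":-0.119,"dy":-0.178,"dz":0.247,"rx":1.496,"ry":-0.762,"rz":0.233,"gripper":0.3},{"dx":-0.119,"dy":-0.178,"dz":0.247,"rx":1.496,"ry":-0.762,"rz":0.233,"gripper":0.3},{"dx":-0.119,"dy":-0.178,"dz":0.247,"rx":1.496,"ry":-0.762,"rz":0.233,"gripper":0.3},{"dx":-0.119,"dy":-0.178,"dz":0.247,"rx":1.496,"ry":-0.762,"rz":0.233,"gripper":0.3},{"dx":-0.119,"dy":-0.178,"dz":0.247,"rx":1.496,"ry":-0.762,"rz":0.233,"gripper":0.3},{"dx":-0.119,"dy":-0.178,"dz":0.247,"rx":1.496,"ry":-0.762,"rz":0.233,"gripper":0.3},{"dx":-0.119,"dy":-0.178,"dz":0.247,"rx":1.496,"ry":-0.762,"rz":0.233,"gripper":0.3},{"dx":-0.119,"dy":-0.178,"dz":0.247,"rx":1.496,"ry":-0.762,"rz":0.233,"gripper":0.3},{"dx":-0.119,"dy":-0.178,"dz":0.247,"rx":1.496,"ry":-0.762,"rz":0.233,"gripper":0.3},{"dx":-0.119,"dy":-0.178,"dz":0.247,"rx":1.496,"ry":-0.762,"rz":0.233,"gripper":0.3},{"dx":-0.119,"dy":-0.178,"dz":0.247,"rx":1.496,"ry":-0.762,"rz":0.233,"gripper":0.3}]'
python3 - <<'E'
from cap import *
from plan import *
s=status.observe(); c=cur()
pp,d=read_camera("wrist"); cv2.imwrite("pics/w6.png",pp[:,:,::-1])
W=cloud("wrist",d,(s["tool_pos"],s["tool_rot"])); captop(W,(.5059,.20,.325))
c=path(*pose((.5059,.2845,.086),100,90),c)
c=cur();c=path(*pose((.5059,.2845,.16),100,90),c)
E
```

```text
time: 19.12
tool_pos: [0.504, 0.2025, 0.2562]
tool_rot: [-0.501, 0.006, 0.175]
contact_force: [0.2, 0.3, -0.9]
opening: 0.0451
n 3011 top centre ((504.7604675292969, 203.8724822998047), 14.503332138061523) z 0.3212 slope deg [-0.9  3.5]
delta [ 0.0172  0.1542 -0.1106] [ 0.0008 -0.0049 -0.0036] rows>= 4.0 q [-0.09  0.82  1.72  1.07  1.3  -0.97] cost 8.112650691570756e-20
delta [ 0.0168  0.1187 -0.0459] [ 0.0004 -0.0044 -0.0035] rows>= 3.0 q [-0.09  0.69  1.7   1.04  1.38 -0.84] cost 1.168259054084117e-23
```

View pics/w6.png

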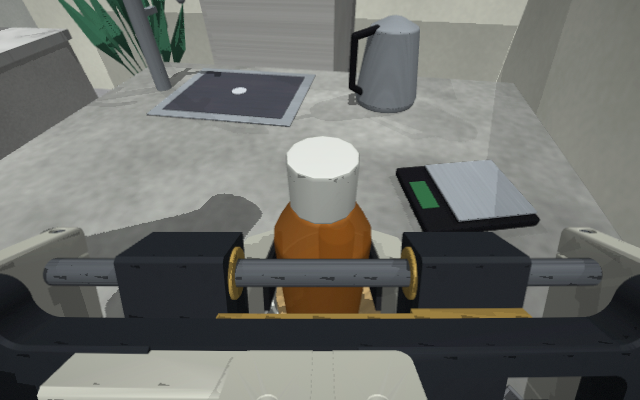

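```bash
python3 -m creep '[{"dx":0.017,"dy":0.06,"dz":-0.023,"rx":0,"ry":-0.004,"rz":-0.003,"gripper":0.3},{"dx":0.017,"dy":0.11,"dz":-0.044,"rx":0,"ry":-0.004,"rz":-0.003,"gripper":0.3},{"dx":0.017,"dy":0.119,"dz":-0.046,"rx":0,"ry":-0.004,"rz":-0.003,"gripper":0.3},{"dx":0.017,"dy":0.137,"dz":-0.079,"rx":0,"ry":-0.004,"rz":-0.003,"gripper":0.3},{"dx":0.017,"dy":0.15,"dz":-0.103,"rx":0,"ry":-0.004,"rz":-0.003,"gripper":0.3},{"dx":0.017,"dy":0.154,"dz":-0.11,"rx":0,"ry":-0.004,"rz":-0.003,"gripper":0.3},{"dx":0.017,"dy":0.154,"dz":-0.11,"rx":0,"ry":-0.004,"rz":-0.003,"gripper":0.3}]'
```

```text
time: 20.05
tool_pos: [0.506, 0.2859, 0.0863]
tool_rot: [-0.498, 0.001, 0.174]
contact_force: [0.6, -0.4, -1.3]
opening: 0.0457
```

```bash
python3 -m creep '[{"dx":0,"dy":0.0005,"dz":-0.0009,"rx":0,"ry":0,"rz":0,"gripper":0.3},{"dx":0,"dy":0.0005,"dz":-0.0009,"rx":0,"ry":0,"rz":0,"gripper":0.3}]' | egrep 'pos|force'
python3 -m creep '[{"dx":0,"dy":0.0005,"dz":-0.0009,"rx":0,"ry":0,"rz":0,"gripper":0.3},{"dx":0,"dy":0.0005,"dz":-0.0009,"rx":0,"ry":0,"rz":0,"gripper":0.3}]' | egrep 'pos|force'
```

```text
tool_pos: [0.5058, 0.286, 0.0852]
contact_force: [0.3, 0.2, -1.0]
tool_pos: [0.5054, 0.2861, 0.0833]
contact_force: [0.1, -0.2, -2.0]
```

```bash
python3 -m creep '[{"dx":0,"dy":0.0005,"dz":-0.0009,"rx":0,"ry":0,"rz":0,"gripper":0.3},{"dx":0,"dy":0.0005,"dz":-0.0009,"rx":0,"ry":0,"rz":0,"gripper":0.3}]' | egrep 'pos|force'
python3 -m creep '[{"dx":0,"dy":0.0005,"dz":-0.0009,"rx":0,"ry":0,"rz":0,"gripper":0.3},{"dx":0,"dy":0.0005,"dz":-0.0009,"rx":0,"ry":0,"rz":0,"gripper":0.3}]' | egrep 'pos|force'
```

```text
tool_pos: [0.5053, 0.2861, 0.082]
contact_force: [-0.6, 0.4, -1.8]
tool_pos: [0.5053, 0.2861, 0.081]
contact_force: [0.2, -0.2, -2.2]
```

```bash
python3 -m creep '[{"dx":0,"dy":0.0005,"dz":-0.0009,"rx":0,"ry":0,"rz":0,"gripper":0.3},{"dx":0,"dy":0.0005,"dz":-0.0009,"rx":0,"ry":0,"rz":0,"gripper":0.3}]' | egrep 'pos|force'
```

```text
tool_pos: [0.5053, 0.2861, 0.08]
contact_force: [0.2, -1.0, -1.7]
```

```bash
python3 -m creep '[{"dx":0,"dy":0.0003,"dz":-0.0005,"rx":0,"ry":0,"rz":0,"gripper":0.3},{"dx":0,"dy":0.0003,"dz":-0.0005,"rx":0,"ry":0,"rz":0,"gripper":0.3}]' | egrep 'pos|force'
```

```text
tool_pos: [0.5053, 0.2861, 0.0795]
contact_force: [-0.9, 0.4, -1.3]
```

```bash
python3 -m creep '[{"dx":0,"dy":0.0003,"dz":-0.0005,"rx":0,"ry":0,"rz":0,"gripper":0.3},{"dx":0,"dy":0.0003,"dz":-0.0005,"rx":0,"ry":0,"rz":0,"gripper":0.3}]' | egrep 'pos|force'
```

```text
tool_pos: [0.5054, 0.2862, 0.0792]
contact_force: [-0.7, -0.8, 0.2]
```

```bash
python3 -m creep '[{"dx":0,"dy":0.0002,"dz":-0.0003,"rx":0,"ry":0,"rz":0,"gripper":0.3},{"dx":0,"dy":0.0002,"dz":-0.0003,"rx":0,"ry":0,"rz":0,"gripper":0.3}]' | egrep 'pos|force'
```

```text
tool_pos: [0.5053, 0.2862, 0.0791]
contact_force: [-0.9, -1.6, 5.2]
```

```bash
python3 -m creep '[{"dx":0,"dy":-0.0002,"dz":0.0003,"rx":0,"ry":0,"rz":0,"gripper":0.3},{"dx":0,"dy":-0.0002,"dz":0.0003,"rx":0,"ry":0,"rz":0,"gripper":0.52},{"dx":0,"dy":-0.0002,"dz":0.0003,"rx":0,"ry":0,"rz":0,"gripper":0.52},{"dx":0,"dy":-0.0002,"dz":0.0003,"rx":0,"ry":0,"rz":0,"gripper":0.8},{"dx":0,"dy":-0.0002,"dz":0.0003,"rx":0,"ry":0,"rz":0,"gripper":0.8},{"dx":0,"dy":-0.0002,"dz":0.0003,"rx":0,"ry":0,"rz":0,"gripper":0.8},{"dx":0,"dy":-0.02,"dz":0,"rx":0,"ry":0,"rz":0,"gripper":0.8},{"dx":0,"dy":-0.06,"dz":0,"rx":0,"ry":0,"rz":0,"gripper":0.8},{"dx":0,"dy":-0.12,"dz":0,"rx":0,"ry":0,"rz":0,"gripper":1},{"dx":0,"dy":-0.15,"dz":0,"rx":0,"ry":0,"rz":0,"gripper":1}]' 10
python3 - <<'E'
from cap import *
from plan import *
s=status.observe()
for n in("scene","wrist"):
    pp,d=read_camera(n); cv2.imwrite(f"pics/{n}7.png",pp[:,:,::-1])
    W=cloud(n,d,(s["tool_pos"],s["tool_rot"])); captop(W,(.5056,.285,.1447)); captop(W,(.4937,.3535,.1447))
c=cur(); print(c[0],c[2])
p,r=grasp("SQ",1,.16); path(p,r,c); p,r=grasp("SQ",1,.1); c=path(p,r,c)
E
```

```text
time: 23.3
tool_pos: [0.5295, 0.1528, 0.152]
tool_rot: [-0.5, -0.001, 0.171]
contact_force: [-0.2, 0.8, 0.5]
opening: 0.0887
n 81 top centre ((506.7117004394531, 283.33563232421875), 14.519671440124512) z 0.1442 slope deg [ 0.1 -0.6]
n 78 top centre ((496.28143310546875, 351.7591857910156), 14.431331634521484) z 0.1439 slope deg [ 0.7 -0.4]
n 500 top centre ((504.8157653808594, 289.82159423828125), 14.428041458129883) z 0.1433 slope deg [-0.6  3.5]
n 320 top centre ((492.8804626464844, 357.16046142578125), 14.333456993103027) z 0.1434 slope deg [-1.4  4.5]
[0.53029602 0.15256995 0.152039  ] [-0.31659455  0.74146223  1.60769763  0.88984933  1.52480335 -0.8910797 ]
delta [-0.0427  0.045   0.038 ] [-1.55    0.4042 -0.1157] rows>= 9.0 q [ 0.47  0.61  1.42 -0.39  1.45  0.79] cost 4.554200573748448e-20
delta [-0.0535  0.0468 -0.021 ] [-1.55    0.4042 -0.1157] rows>= 9.0 q [ 0.43  0.64  1.54 -0.41  1.31  0.82] cost 2.2263107380371115e-19
```

View pics/wrist7.png

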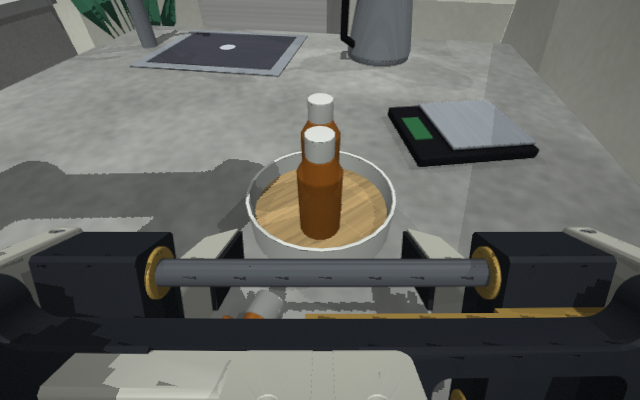

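Both round bottles stand in the round tub. For the square bottle I'll use a smaller lean (0.2 rad), which keeps the wrist camera away from the standing bottles. I'll check that plan first.

```bash
cat > plansq.py <<'E'
import plan
from plan import *
plan.TILT=.2
BOT["SQ"]=(.4637,.1335,np.radians(78),.058,.026)
E
python3 - <<'E'
from plansq import *
c=cur()
p,r=grasp("SQ",1,.18); c=path(p,r,c); p,r=grasp("SQ",1,0); c=path(p,r,c)
c=path(c[0]+up*.22,c[1],c)
c=path(*pose((.50,-.12,.27),55,60),c)
for h in(24,40,60):
    d=path(*pose((.54,-.3225,.19),h,90),c); d=path(*pose((.54,-.3225,.09),h,90),d)
E
```

```text
delta [-0.0564 -0.0028  0.0538] [-1.2544  0.3687 -0.1686] rows>= 8.0 q [ 0.29  0.4   1.58 -0.18  1.26  0.57] cost 1.3799810863557767e-22
delta [ 0.    0.18 -0.  ] [0. 0. 0.] rows>= 3.0 q [ 0.23  0.62  1.81 -0.25  0.82  0.62] cost 2.6370969486059716e-18
delta [ 0.     -0.2156 -0.0437] [0. 0. 0.] rows>= 4.0 q [ 0.23  0.32  1.57 -0.19  1.34  0.49] cost 2.593014212273334e-18
delta [ 0.0888  0.0229 -0.2368] [ 1.0326  0.3983 -0.1336] rows>= 6.0 q [-0.85  0.34  1.76  0.84  1.39 -0.55] cost 1.8647964763218003e-23
delta [ 0.1499 -0.0546 -0.1538] [ 0.5106  0.2438 -0.4898] rows>= 5.0 q [-1.17  0.75  1.81  1.45  1.41 -0.99] cost 1.4595660083538667e-30
delta [ 0.      0.0199 -0.098 ] [0. 0. 0.] rows>= 2.0 q [-1.17  0.95  1.8   1.48  1.39 -1.17] cost 8.815141596599352e-22
delta [ 0.1494 -0.0545 -0.1536] [ 0.5206  0.118  -0.2371] rows>= 4.0 q [-1.15  0.84  1.57  1.24  1.6  -0.87] cost 1.743953638766947e-30
delta [-0.      0.0199 -0.098 ] [0. 0. 0.] rows>= 2.0 q [-1.15  1.01  1.56  1.23  1.55 -1.02] cost 1.173387488160258e-21
delta [ 0.1487 -0.0544 -0.1536] [ 0.5233 -0.0393  0.079 ] rows>= 4.0 q [-1.08  0.96  1.24  1.06  1.88 -0.77] cost 4.451224360096451e-25
delta [ 0.      0.0199 -0.098 ] [0. 0. 0.] rows>= 2.0 q [-1.08  1.11  1.23  1.03  1.81 -0.89] cost 7.824556241984661e-21
```

```bash
python3 -m creep '[{"dx":0,"dy":-0.03,"dz":0.054,"rx":0,"ry":0,"rz":0,"gripper":1},{"dx":-0.056,"dy":-0.003,"dz":0.054,"rx":-1.254,"ry":0.369,"rz":-0.169,"gripper":1},{"dx":-0.056,"dy":-0.003,"dz":0.054,"rx":-1.254,"ry":0.369,"rz":-0.169,"gripper":1},{"dx":-0.056,"dy":-0.003,"dz":0.054,"rx":-1.254,"ry":0.369,"rz":-0.169,"gripper":1},{"dx":-0.056,"dy":-0.003,"dz":0.054,"rx":-1.254,"ry":0.369,"rz":-0.169,"gripper":1},{"dx":-0.056,"dy":-0.003,"dz":0.054,"rx":-1.254,"ry":0.369,"rz":-0.169,"gripper":1},{"dx":-0.056,"dy":-0.003,"dz":0.054,"rx":-1.254,"ry":0.369,"rz":-0.169,"gripper":1},{"dx":-0.056,"dy":-0.003,"dz":0.054,"rx":-1.254,"ry":0.369,"rz":-0.169,"gripper":1},{"dx":-0.056,"dy":-0.003,"dz":0.054,"rx":-1.254,"ry":0.369,"rz":-0.169,"gripper":1},{"dx":-0.056,"dy":-0.003,"dz":0.054,"rx":-1.254,"ry":0.369,"rz":-0.169,"gripper":1}]'
python3 - <<'E'
from plansq import *
from fitb import *
p,r=grasp('SQ',1,0);print(delta(p,r))
s=status.observe(); pp,d=read_camera("wrist"); cv2.imwrite("pics/w8.png",pp[:,:,::-1])
W=cloud("wrist",d,(s["tool_pos"],s["tool_rot"]))
v=np.array(G["SQ"])
for _ in range(3): Q=pts(W,None,v[:3]); v,e=fitsq(Q,v[:3])
print(len(Q),v.round(4),np.degrees(v[2]),e)
E
```

```text
time: 24.65
tool_pos: [0.4686, 0.1696, 0.1987]
tool_rot: [-1.768, 0.007, -0.204]
contact_force: [-0.6, 0.2, 0.2]
opening: 0.0918
(array([ 0.0037,  0.1789, -0.0038]), array([-0.003 ,  0.0067, -0.0056]))
4142 [4.6300e-01 1.3360e-01 1.3589e+00 1.0000e-04] 77.85893477736849 0.000605448519024448
```

View pics/w8.png

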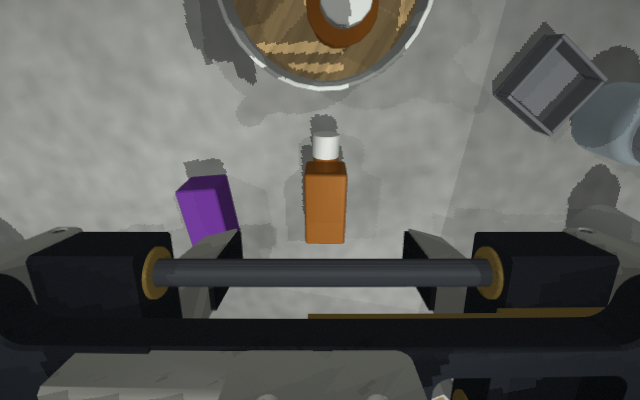

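The amber square bottle (body (325,200), cap (325,145)) is centred. The purple look-alike at (208,210) is about 95 mm to the side, clear of the fingers.

```bash
python3 -m creep '[{"dx":0.003,"dy":0.06,"dz":-0.004,"rx":-0.003,"ry":0.005,"rz":-0.005,"gripper":0.85},{"dx":0.003,"dy":0.12,"dz":-0.004,"rx":-0.003,"ry":0.005,"rz":-0.005,"gripper":0.85},{"dx":0.003,"dy":0.165,"dz":-0.004,"rx":-0.003,"ry":0.005,"rz":-0.005,"gripper":0.85},{"dx":0.003,"dy":0.179,"dz":-0.004,"rx":-0.003,"ry":0.005,"rz":-0.005,"gripper":0.85},{"dx":0.003,"dy":0.179,"dz":-0.004,"rx":-0.003,"ry":0.005,"rz":-0.005,"gripper":0.85},{"dx":0.003,"dy":0.179,"dz":-0.004,"rx":-0.003,"ry":0.005,"rz":-0.005,"gripper":0.3},{"dx":0.003,"dy":0.179,"dz":-0.004,"rx":-0.003,"ry":0.005,"rz":-0.005,"gripper":0.3},{"dx":0.003,"dy":0.179,"dz":-0.004,"rx":-0.003,"ry":0.005,"rz":-0.005,"gripper":0.3},{"dx":0.003,"dy":0.179,"dz":-0.004,"rx":-0.003,"ry":0.005,"rz":-0.005,"gripper":0.3},{"dx":0.003,"dy":0.179,"dz":-0.004,"rx":-0.003,"ry":0.005,"rz":-0.005,"gripper":0.3}]' 25; python3 log.py
python3 -m creep '[{"dx":0,"dy":-0.04,"dz":-0.008,"rx":0,"ry":0,"rz":0,"gripper":0.3},{"dx":0,"dy":-0.1,"dz":-0.02,"rx":0,"ry":0,"rz":0,"gripper":0.3},{"dx":0,"dy":-0.16,"dz":-0.032,"rx":0,"ry":0,"rz":0,"gripper":0.3},{"dx":0,"dy":-0.216,"dz":-0.044,"rx":0,"ry":0,"rz":0,"gripper":0.3},{"dx":0,"dy":-0.216,"dz":-0.044,"rx":0,"ry":0,"rz":0,"gripper":0.3}]' 30
python3 - <<'E'
from plansq import *
c=cur(); print(c[2]); c=path(*pose((.50,-.12,.27),55,60),c)
E
```

```text
time: 25.95
tool_pos: [0.4634, 0.1309, 0.0249]
tool_rot: [-1.772, -0.002, -0.209]
contact_force: [-0.8, 1.5, 5.5]
opening: 0.0439
25.95 [ 0.23   0.614  1.81  -0.251  0.819  0.621] [0.4634 0.1309 0.0249] [-1.772 -0.002 -0.209] [-0.8  1.5  5.5] 0.0439
time: 26.58
tool_pos: [0.465, 0.1313, 0.249]
tool_rot: [-1.769, -0.009, -0.209]
contact_force: [-0.4, 0.6, -1.6]
opening: 0.044
[ 0.2304788   0.31709052  1.56256019 -0.18780486  1.34250394  0.49068845]
delta [ 0.0872  0.0281 -0.2363] [ 1.0286  0.4014 -0.1247] rows>= 6.0 q [-0.85  0.34  1.76  0.84  1.39 -0.55] cost 1.958091763253197e-23
```

```bash
python3 -m creep '[{"dx":0.087,"dy":0.028,"dz":-0.236,"rx":1.029,"ry":0.401,"rz":-0.125,"gripper":0.3},{"dx":0.087,"dy":0.028,"dz":-0.236,"rx":1.029,"ry":0.401,"rz":-0.125,"gripper":0.3},{"dx":0.087,"dy":0.028,"dz":-0.236,"rx":1.029,"ry":0.401,"rz":-0.125,"gripper":0.3},{"dx":0.087,"dy":0.028,"dz":-0.236,"rx":1.029,"ry":0.401,"rz":-0.125,"gripper":0.3},{"dx":0.087,"dy":0.028,"dz":-0.236,"rx":1.029,"ry":0.401,"rz":-0.125,"gripper":0.3},{"dx":0.087,"dy":0.028,"dz":-0.236,"rx":1.029,"ry":0.401,"rz":-0.125,"gripper":0.3},{"dx":0.087,"dy":0.028,"dz":-0.236,"rx":1.029,"ry":0.401,"rz":-0.125,"gripper":0.3},{"dx":0.087,"dy":0.028,"dz":-0.236,"rx":1.029,"ry":0.401,"rz":-0.125,"gripper":0.3}]'
python3 - <<'E'
from plansq import *
c=cur(); print(c[2]); c=path(*pose((.54,-.3225,.19),40,90),c)
E
```

```text
time: 27.58
tool_pos: [0.4988, -0.1186, 0.2641]
tool_rot: [-0.733, 0.007, -0.61]
contact_force: [1.0, -0.1, -1.7]
opening: 0.0436
[-0.84370638  0.34430787  1.76271188  0.82633134  1.38006454 -0.54452361]
delta [ 0.1516 -0.0562 -0.1493] [ 0.5304  0.1132 -0.2408] rows>= 4.0 q [-1.15  0.84  1.57  1.24  1.6  -0.87] cost 2.301317764672613e-30
```

```bash
python3 -m creep '[{"dx":0.152,"dy":-0.056,"dz":-0.149,"rx":0.53,"ry":0.113,"rz":-0.241,"gripper":0.3},{"dx":0.152,"dy":-0.056,"dz":-0.149,"rx":0.53,"ry":0.113,"rz":-0.241,"gripper":0.3},{"dx":0.152,"dy":-0.056,"dz":-0.149,"rx":0.53,"ry":0.113,"rz":-0.241,"gripper":0.3},{"dx":0.152,"dy":-0.056,"dz":-0.149,"rx":0.53,"ry":0.113,"rz":-0.241,"gripper":0.3},{"dx":0.152,"dy":-0.056,"dz":-0.149,"rx":0.53,"ry":0.113,"rz":-0.241,"gripper":0.3},{"dx":0.152,"dy":-0.056,"dz":-0.149,"rx":0.53,"ry":0.113,"rz":-0.241,"gripper":0.3}]'
python3 - <<'E'
from cap import *
from plansq import *
s=status.observe(); c=cur()
path(*pose((.54,-.3225,.105),40,90),c)
for n in("wrist","scene"):
    pp,d=read_camera(n); cv2.imwrite(f"pics/{n}9.png",pp[:,:,::-1])
    if n=="wrist": W=cloud(n,d,(s["tool_pos"],s["tool_rot"])); captop(W,(.54,-.3225,.252))
E
```

```text
time: 28.32
tool_pos: [0.543, -0.3196, 0.1908]
tool_rot: [-0.199, -0.002, -0.87]
contact_force: [0.0, 0.6, -1.5]
opening: 0.0437
delta [ 0.0001  0.0149 -0.0849] [-0.0007  0.0023 -0.0023] rows>= 2.0 q [-1.15  0.98  1.56  1.23  1.55 -1.  ] cost 8.982277750424086e-23
n 1389 top centre ((544.354248046875, -318.4704895019531), 14.051419258117676) z 0.2516 slope deg [4.6 3.9]
```

View pics/wrist9.png

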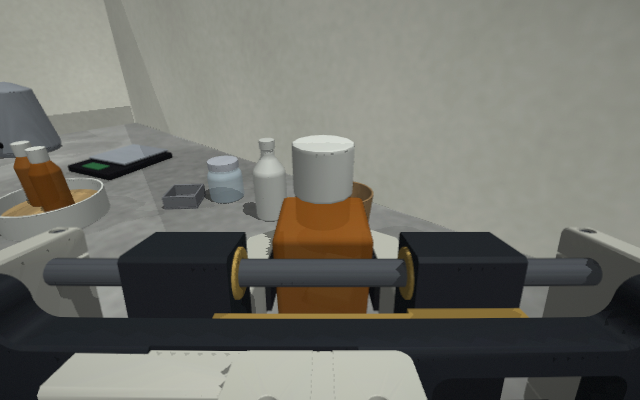

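View pics/scene9.png

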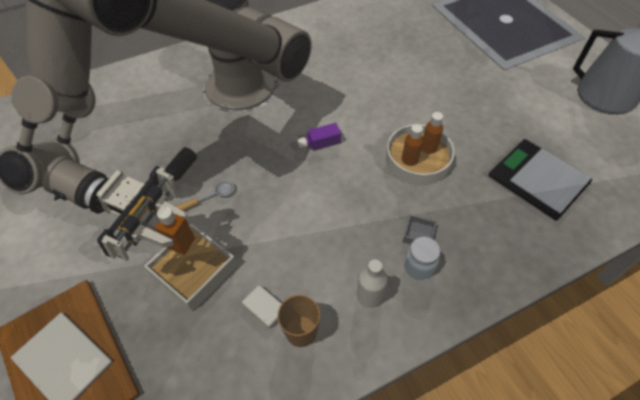

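The square bottle is held upright over the square tub. I'll lower it to about 7 mm above the expected board height, then feel for the board.

```bash
python3 -m creep '[{"dx":0,"dy":0.008,"dz":-0.04,"rx":0,"ry":0,"rz":0,"gripper":0.3},{"dx":0,"dy":0.014,"dz":-0.075,"rx":0,"ry":0,"rz":0,"gripper":0.3},{"dx":0,"dy":0.017,"dz":-0.088,"rx":0,"ry":0,"rz":0,"gripper":0.3},{"dx":0,"dy":0.017,"dz":-0.088,"rx":0,"ry":0,"rz":0,"gripper":0.3}]'
python3 -m creep '[{"dx":0,"dy":0.0002,"dz":-0.001,"rx":0,"ry":0,"rz":0,"gripper":0.3},{"dx":0,"dy":0.0002,"dz":-0.001,"rx":0,"ry":0,"rz":0,"gripper":0.3}]' | egrep 'pos|force'
python3 -m creep '[{"dx":0,"dy":0.0002,"dz":-0.001,"rx":0,"ry":0,"rz":0,"gripper":0.3},{"dx":0,"dy":0.0002,"dz":-0.001,"rx":0,"ry":0,"rz":0,"gripper":0.3}]' | egrep 'pos|force'
```

```text
time: 28.92
tool_pos: [0.5421, -0.3212, 0.1011]
tool_rot: [-0.197, -0.001, -0.873]
contact_force: [0.5, -1.0, -1.1]
opening: 0.0439
tool_pos: [0.542, -0.322, 0.1008]
contact_force: [-0.2, 0.0, -2.0]
tool_pos: [0.5418, -0.3218, 0.0989]
contact_force: [-0.4, -0.6, -1.8]
```

```bash
python3 -m creep '[{"dx":0,"dy":0.0002,"dz":-0.001,"rx":0,"ry":0,"rz":0,"gripper":0.3},{"dx":0,"dy":0.0002,"dz":-0.001,"rx":0,"ry":0,"rz":0,"gripper":0.3}]' | egrep 'pos|force'
python3 -m creep '[{"dx":0,"dy":0.0002,"dz":-0.001,"rx":0,"ry":0,"rz":0,"gripper":0.3},{"dx":0,"dy":0.0002,"dz":-0.001,"rx":0,"ry":0,"rz":0,"gripper":0.3}]' | egrep 'pos|force'
python3 -m creep '[{"dx":0,"dy":0.0002,"dz":-0.001,"rx":0,"ry":0,"rz":0,"gripper":0.3},{"dx":0,"dy":0.0002,"dz":-0.001,"rx":0,"ry":0,"rz":0,"gripper":0.3}]' | egrep 'pos|force'
```

```text
tool_pos: [0.5418, -0.3218, 0.0975]
contact_force: [0.7, -0.1, -1.4]
tool_pos: [0.5418, -0.3217, 0.0964]
contact_force: [0.2, -0.2, -1.8]
tool_pos: [0.5418, -0.3217, 0.0955]
contact_force: [-0.1, 0.1, -1.8]
```

```bash
python3 -m creep '[{"dx":0,"dy":0.0002,"dz":-0.001,"rx":0,"ry":0,"rz":0,"gripper":0.3},{"dx":0,"dy":0.0002,"dz":-0.001,"rx":0,"ry":0,"rz":0,"gripper":0.3}]' | egrep 'pos|force'
```

```text
tool_pos: [0.5418, -0.3218, 0.0944]
contact_force: [-0.0, -0.4, -2.1]
```

```bash
python3 -m creep '[{"dx":0,"dy":0.0002,"dz":-0.001,"rx":0,"ry":0,"rz":0,"gripper":0.3},{"dx":0,"dy":0.0002,"dz":-0.001,"rx":0,"ry":0,"rz":0,"gripper":0.3}]' | egrep 'pos|force'
```

```text
tool_pos: [0.5418, -0.3217, 0.0934]
contact_force: [-0.1, 0.6, -2.5]
```

```bash
python3 -m creep '[{"dx":0,"dy":0.0001,"dz":-0.0006,"rx":0,"ry":0,"rz":0,"gripper":0.3},{"dx":0,"dy":0.0001,"dz":-0.0006,"rx":0,"ry":0,"rz":0,"gripper":0.3}]' | egrep 'pos|force'
```

```text
tool_pos: [0.5418, -0.3218, 0.0928]
contact_force: [0.8, -0.5, -1.9]
```

```bash
python3 -m creep '[{"dx":0,"dy":0.0001,"dz":-0.0006,"rx":0,"ry":0,"rz":0,"gripper":0.3},{"dx":0,"dy":0.0001,"dz":-0.0006,"rx":0,"ry":0,"rz":0,"gripper":0.3}]' | egrep 'pos|force'
```

```text
tool_pos: [0.5418, -0.3218, 0.0923]
contact_force: [0.0, 0.3, -1.3]
```

```bash
python3 -m creep '[{"dx":0,"dy":0.0001,"dz":-0.0006,"rx":0,"ry":0,"rz":0,"gripper":0.3},{"dx":0,"dy":0.0001,"dz":-0.0006,"rx":0,"ry":0,"rz":0,"gripper":0.3}]' | egrep 'pos|force'
```

```text
tool_pos: [0.5418, -0.3218, 0.092]
contact_force: [-1.4, -0.2, 0.4]
```

```bash
python3 -m creep '[{"dx":0,"dy":0.0001,"dz":-0.0004,"rx":0,"ry":0,"rz":0,"gripper":0.3},{"dx":0,"dy":0.0001,"dz":-0.0004,"rx":0,"ry":0,"rz":0,"gripper":0.3}]' | egrep 'pos|force'
```

```text
tool_pos: [0.5418, -0.3218, 0.092]
contact_force: [-2.2, 0.2, 5.5]
```

```bash
python3 -m creep '[{"dx":0,"dy":0,"dz":0.0004,"rx":0,"ry":0,"rz":0,"gripper":0.3},{"dx":0,"dy":0,"dz":0.0004,"rx":0,"ry":0,"rz":0,"gripper":0.5},{"dx":0,"dy":0,"dz":0.0004,"rx":0,"ry":0,"rz":0,"gripper":0.5},{"dx":0,"dy":0,"dz":0.0004,"rx":0,"ry":0,"rz":0,"gripper":0.8},{"dx":0,"dy":0,"dz":0.0004,"rx":0,"ry":0,"rz":0,"gripper":0.8},{"dx":0,"dy":0,"dz":0.0004,"rx":0,"ry":0,"rz":0,"gripper":0.8},{"dx":0,"dy":-0.02,"dz":0,"rx":0,"ry":0,"rz":0,"gripper":0.8},{"dx":0,"dy":-0.06,"dz":0.01,"rx":0,"ry":0,"rz":0,"gripper":0.8},{"dx":0,"dy":-0.1,"dz":0.05,"rx":0,"ry":0,"rz":0,"gripper":0.8},{"dx":0,"dy":-0.12,"dz":0.1,"rx":0,"ry":0,"rz":0,"gripper":0.8},{"dx":0,"dy":-0.12,"dz":0.15,"rx":0,"ry":0,"rz":0,"gripper":0.8},{"dx":0,"dy":-0.12,"dz":0.15,"rx":0,"ry":0,"rz":0,"gripper":0.8}]' 10
python3 - <<'E'
from cap import *
s=status.observe()
for n in("scene","top"):
    pp,d=read_camera(n); cv2.imwrite(f"pics/{n}10.png",pp[:,:,::-1])
    W=cloud(n,d,(s["tool_pos"],s["tool_rot"]))
    for e in((.5056,.285,.1447),(.4937,.3535,.1447),(.54,-.323,.154)):
        try: captop(W,e)
        except Exception as x: print(x)
E
```

```text
time: 33.17
tool_pos: [0.4734, -0.3795, 0.2658]
tool_rot: [-0.2, -0.008, -0.874]
contact_force: [-0.1, -0.5, -0.0]
opening: 0.0735
n 79 top centre ((505.95794677734375, 282.9933776855469), 14.543733596801758) z 0.1446 slope deg [ 0.  -0.7]
n 77 top centre ((495.8885192871094, 351.20318603515625), 15.241971969604492) z 0.1441 slope deg [1.4 1. ]
n 126 top centre ((545.2849731445312, -321.6717529296875), 14.273421287536621) z 0.1542 slope deg [ 1.3 -1.9]
n 158 top centre ((505.36553955078125, 284.94677734375), 14.244133949279785) z 0.1432 slope deg [-0.6  0.3]
n 161 top centre ((492.9564208984375, 354.0413818359375), 14.622929573059082) z 0.1432 slope deg [ 0.3 -0.1]
n 149 top centre ((544.6141967773438, -319.6003723144531), 13.820943832397461) z 0.1525 slope deg [-1.1 -1.6]
```

View pics/scene10.png

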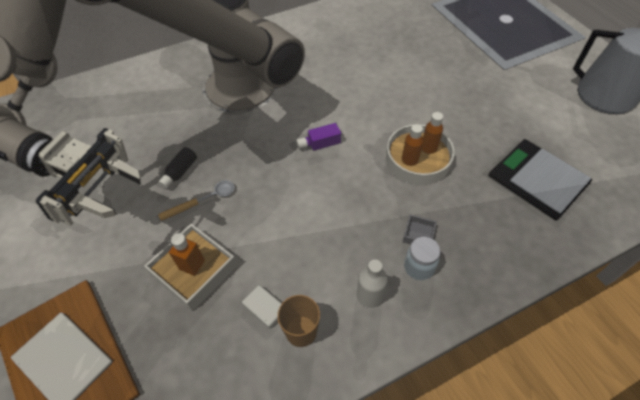

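View pics/top10.png

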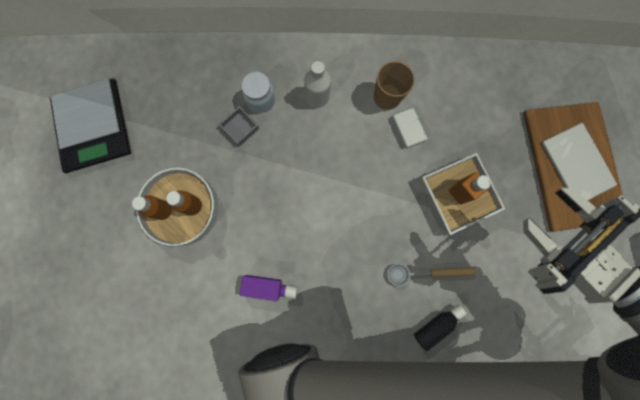

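Both round bottles stand in the round tub (scene view (413,145) and (434,132)). The square one stands in the square tub at (185,255). Everything else is where it was at the start, and the gripper is clear.

```bash
python3 -c "
from cell import robot
print(robot.hand_in())"
```

```text
the job is handed in; nothing more can be done
None
```

All three bottles are sorted and standing upright with their caps up: both amber round ones in the round tub and the amber square one in the square tub. I handed the job in at about 33 s of the 72 s allowed.

- **Setting down:** I lowered each bottle in steps of about 1 mm or less until I felt the board, at about 25 mm in the round tub and 34 mm in the square one. Contact force was about 5 N for round bottle 2 and the square bottle. Round bottle 1 reached about 10 N because I took one step too many. I eased it to 3 N before letting go, then raised the gripper about 1 mm as it opened, so that bottle may have dropped by up to 1 mm.
- **Final checks:** The scene and top cameras show the cap tops level to within about 2°, which is the noise in the measurement. Their heights fit bottles standing on the boards. The wrist camera read a 4–6° slope throughout, even for bottles already standing freely, so I took that as a depth bias in that camera.
- **Everything else:** In the last pictures the look-alikes and bystanders looked unmoved, and the gripper was clear of everything. I compared those by eye, not by measurement. The square bottle stands about 5 mm off the tub's centre, well clear of the walls.

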